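# Sort the pocket clutter on the bedroom dresser

### The job

Tidy the dresser by sorting the five loose things: the bottle opener and the corkscrew go on the slate tray, lying flat beside each other wholly inside its rim; the folded reading glasses go in the leather tray with the green lining, lying flat on its floor; and the two watches on their cushions go in the wooden watch box, one in each bay, down on the bottom with the dials up. Lay each thing down the same way up as it lies now, and leave the glass jar and the bud vase standing where they are.

Things in the scene. Friction and masses are not known exactly. Their poses are not given: they have to be found in the camera images.
- steel_watch: Steel watch, dark blue dial, steel band, on a dark grey cushion; one rigid piece. Cushion 42 (x) by 55 (y) by 44 mm tall; the strap, 20 mm broad along y, makes the middle 46 mm wide (x) and 47 mm tall; watch case 38 mm across on top, dial up, top at z = 54 mm. Grip the strap's sides at the middle, along x, e.g. at z = 38 mm. 110 g. Origin: centre of the underside; z up.
- gold_watch: Gold-coloured watch, white dial, brown strap, on a tan cushion; one rigid piece. Cushion 42 (x) by 55 (y) by 44 mm tall; the strap, 20 mm broad along y, makes the middle 46 mm wide (x) and 47 mm tall; watch case 38 mm across on top, dial up, top at z = 54 mm. Grip the strap's sides at the middle, along x, e.g. at z = 38 mm. 110 g. Origin: centre of the underside; z up.
- bottle_opener: Chrome bottle opener lying flat, 120 mm long along y. Bar handle 18 mm wide (x) and 14 mm thick (z) from y = -60 to +22 mm; square looped head 40 mm wide and 12 mm thick from y = +22 to +60 mm. Grip it across the handle near y = +5 mm, along x. About 90 g. Origin: middle of its length, on the underside; z up.
- corkscrew: Folded corkscrew lying flat: black handle with a steel lever alongside, one rigid bar 112 mm long (y), 22 mm wide (x), 16 mm thick (z). Grip it across the middle, along x. About 95 g. Origin: centre of the underside; z up. 
- reading_glasses: Steel reading glasses, folded, rigid, lenses down; 132 (y) by 42 (x) by 17 mm tall. Round rims centred at y = -36, +36 mm fill z = 0 to 5 mm, 28 mm gap between them. Two folded arms on top, straight bars along y, z = 8 to 17 mm, outer faces at x = -11.5, +11.5 mm: grip both together at the middle, along x (23 mm wide). 35 g. Origin: centre of the underside; z up.
- slate_tray: Dark slate tray, square, 150 mm outside, 138 mm inside, fixed. Its floor is at z = 8 mm, the 6 mm broad rim rises to z = 14 mm. Two things of 120 mm lie beside each other along y, e.g. at x = -33 and +33 mm. Origin: centre of the underside; z up. 
- watch_box: Dark wooden watch box without its lid, cream-lined, 88 (x) by 170 (y) mm outside, fixed. A 6 mm wall across the middle splits it into two bays, each 76 (x) by 76 (y) mm inside, centred at y = -41 and +41 mm. Floor at z = 6 mm, top of the 6 mm walls at z = 22 mm. Origin: centre of the underside; z up. 
- glasses_tray: Brown leather tray with green lining, 100 (x) by 174 (y) mm outside, 90 by 164 mm inside, fixed. Floor at z = 5 mm, top of the 5 mm walls at z = 15 mm. The glasses fit with their y along the tray's y, either way round. Origin: centre of the underside; z up. 
- glass_jar: Bystander: lever-top glass jar, shut, 88 mm across and 119 mm tall, standing loose; leave it alone. Origin: centre of the underside; z up. 
- bud_vase: Bystander: blue ceramic bud vase, 76 mm across and 125 mm tall, standing loose; leave it alone. Origin: centre of the underside; z up. 

How it is judged:
By the outcome, as a careful person would: the job done as asked, in the order asked, and still so for the second after the job is handed in, with the robot touching nothing.
It also fails if it takes over 112 s, if anything falls off the work surface, if the arm or the gripper's body presses on something with over 40 N, if the wrist force passes 120 N, or if a joint passes its speed limit or range.

### The arm

A 7-joint arm with a two-finger parallel gripper is mounted at the origin on the work surface. World frame = base frame: x ahead of the robot, y to its left, z up, the work surface at z = 0. Lengths are in m, angles in rad, forces in N, time in s.
With the tool pointing down it reaches from about 0.425 to 0.925 m from the base axis. Payload 6.8 kg.
Tool frame: the origin (TCP) lies midway between the tips of the shut fingers; the grasp point (between the pads) lies 19 mm behind it (bot.grasp_offset is the distance from the TCP to the grasp point, in m); z points along the fingers, x is the direction in which the jaws open and shut, and the axes are right-handed (so a half turn about z gives the same grasp; the last joint's range is limited). The gripper opens to 85 mm and grips with 20 to 120 N. Pads are 22 mm wide; open, the fingers measure 114 mm over their backs; the gripper's body (76 mm by 85 mm) begins 54 mm behind the grasp point. The pads swing forward as they close: fully open they stand 13 mm farther back than shut.
Start: joints at [-1.383, 0.477, 0.022, 1.555, -0.011, 1.109, -0.083], TCP at [0.197, 0.646, 0.231] pointing down, gripper open.
Joint ranges: [-2.96, 2.96], [-0.34, 2.1], [-1.41, 1.46], [0.24, 2.44], [-1.37, 4.51], [0.17, 1.92], [-2.96, 2.96]. Speed limits (rad/s): [2.39, 2.39, 3.14, 3.14, 3.14, 3.14, 3.14].

### API

Orientations are given as a unit quaternion [w, x, y, z].
In Python, from station import bot, imaging gives the robot as it stands. The module is installed in compiled form; this text tells all that it offers.
- The arm moves only by the tool apply_moves, never from a script. Its argument "increments" is a list of rows, each a list of 7 numbers: the shift along the tool's x, y, z in mm, then the turn, a rotation vector about the tool's x, y, z in degrees, then the closure, from -1 (fully open) to 1 (shut). In form: [[dx, dy, dz, rx, ry, rz, grip], ...]. A call has exactly 8 rows; each row shifts and turns the pose as measured when the row begins, along the tool's axes as they then stand; what a row does not reach is not made up. A row lasts 1/8 s, in which the tool goes at most 62.5 mm and 10.7 degrees, less where a joint would pass 70% of its speed; a pose out of reach is approached as far as the arm can. A call with a gripper value outside its range is refused whole. The fingers move at their own pace and stop on an object; "grip_force" is the grip in N (left out, the last holds). Time passes only in rows, so rows that do not move let the fingers close, or fill a call up. It gives the time, the measured TCP pose, the force and the opening at its end, in the units of the state.
- bot.get_obs(): the state, without advancing time (a new reading comes with each control period).
- imaging.read_camera(name): name is "side" or "top" or "wrist"; returns the picture (384x512x3 uint8, red, green, blue); there is no depth.
- imaging.get_calibration(name): a dict with "K" (3x3 intrinsics, pixels), "extrinsics" (4x4, takes a point from camera to world coordinates). Camera axes: x right, y down, z forward; pixel columns grow to the right and rows downward; lengths in m; the calibration is good to about 2 mm. A picture is of the moment at which its call begins: read the wrist's pose just before it. get_calibration takes no time and is no camera call; for the wrist camera it gives the pose at the moment of the call.
- bot.hand_in(): hands the job in, once; it reports no verdict.
The state is a dict: "t": time; "q": joint angles; "joint_vel": joint speeds; "joint_torque": joint torques, N m; "eef_pos": TCP position; "tool_rot": TCP orientation; "contact_force": force on the tool from outside, world axes, zero at the start; "torque": the same for the moment, N m; "gripper_width": opening from 0.0 (shut) to 1.0 (fully open).
Only numpy, scipy, OpenCV 4.12 (cv2) and the standard library are available. Lean on these libraries where they do the work, as an engineer would, in place of code of your own. Each camera call takes 0.05 s, during which the arm holds its last target.

## Working session

There is one attempt and no reset: what is moved stays moved. The work goes in short steps, Python scripts to look and compute and a tool call to move; the robot and the scene stay as the last step left them, time stands still between calls to the robot, and variables do not carry over. Pictures are saved under pics/ and viewed, and the job is handed in when it is done.

Besides the shell and the picture viewer there is one more tool, called after ">>>" as name([rows], argument=value, ...), one row to a line, values as JSON. apply_moves: Moves the arm, as the interface text tells. Its arguments: {"type":"object","properties":{"increments":{"type":"array","items":{"type":"array","items":{"type":"number"}}},"grip_force":{"type":"number"}},"required":["increments"]}

```bash
mkdir -p pics; python3 - <<'E'
from station import bot, imaging
import cv2
o=bot.get_obs(); print(o)
for n in ["side","top","wrist"]:
    c=imaging.get_calibration(n); print(n,c)
    im=imaging.read_camera(n); cv2.imwrite(f"pics/{n}0.png",im[:,:,::-1])
print(bot.get_obs()['t'],bot.grasp_offset)
E
```

```text
{'t': 0.0, 'q': array([-1.38309074,  0.47779976,  0.02232637,  1.55647135, -0.01148841,
        1.10928345, -0.08310973]), 'joint_vel': array([ 0.00164389,  0.00071501, -0.00027734, -0.00059576, -0.00040031,
        0.00015403,  0.00111596]), 'joint_torque': array([-1.09854800e-04, -5.96442819e+01,  1.60793625e+00, -2.81203938e+01,
        1.24320877e-02,  9.09651106e-03,  1.91646950e-05]), 'eef_pos': array([0.19660541, 0.64510771, 0.23031728]), 'tool_rot': array([ 6.00712118e-04,  8.03580111e-01,  5.95195904e-01, -6.92740768e-04]), 'contact_force': array([ 0.66280186, -0.6222944 , -1.23151188]), 'torque': array([-0.02096454,  0.01809752,  0.00647127]), 'gripper_width': 1.0008114439003148}
side {'K': array([[488.98594441,   0.        , 256.21913173],
       [  0.        , 488.98594441, 188.70595633],
       [  0.        ,   0.        ,   1.        ]]), 'extrinsics': array([[ 0.9647762 , -0.14736914,  0.21792022,  0.23365057],
       [-0.26216258, -0.469766  ,  0.84296541, -1.19736833],
       [-0.02185558, -0.87040349, -0.49185373,  0.74872589],
       [ 0.        ,  0.        ,  0. 
[... 284 characters left out ...]
,  0.02198681, -0.02315347,  0.01623856],
       [ 0.01919375, -0.16577348, -0.98597706,  1.27011368],
       [ 0.        ,  0.        ,  0.        ,  1.        ]])}
wrist {'K': array([[288.49470499,   0.        , 260.23272195],
       [  0.        , 288.49470499, 196.49274948],
       [  0.        ,   0.        ,   1.        ]]), 'extrinsics': array([[ 2.90782444e-01,  9.17670610e-01,  2.70788150e-01,
         1.28260248e-01],
       [ 9.56789079e-01, -2.78752523e-01, -8.27749277e-02,
         6.66313820e-01],
       [-4.77238445e-04,  2.83156641e-01, -9.59073558e-01,
         3.72873112e-01],
       [ 0.00000000e+00,  0.00000000e+00,  0.00000000e+00,
         1.00000000e+00]])}
0.15 0.0187
```

View pics/top0.png

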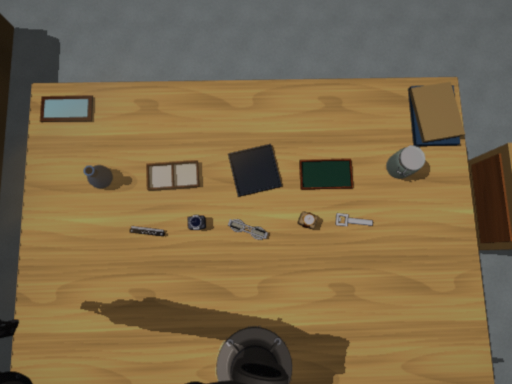

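View pics/side0.png

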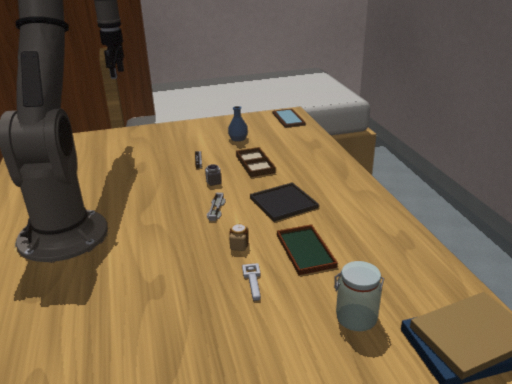

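View pics/wrist0.png

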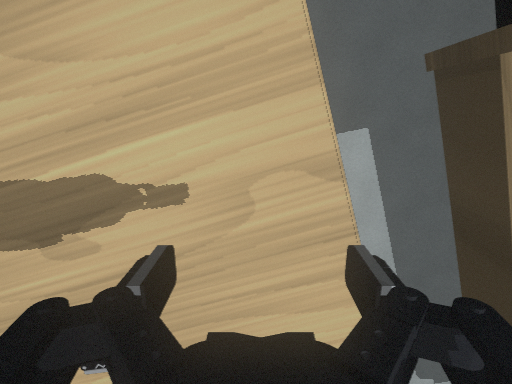

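```bash
cat > h.py <<'E'
import numpy as np, cv2
from station import bot, imaging
from scipy.spatial.transform import Rotation as R
def ray(cal,uv,z):
    K,E=cal["K"],cal["extrinsics"]
    uv=np.atleast_2d(np.asarray(uv,float))
    d=np.linalg.inv(K)@np.c_[uv,np.ones(len(uv))].T
    d=(E[:3,:3]@d).T; o=E[:3,3]
    return o+d*((z-o[2])/d[:,2])[:,None]
def proj(cal,P):
    K,E=cal["K"],cal["extrinsics"]
    p=(np.atleast_2d(P)-E[:3,3])@E[:3,:3]
    q=p@K.T; return q[:,:2]/q[:,2:]
def rot():
    q=bot.get_obs()["tool_rot"]; return R.from_quat([q[1],q[2],q[3],q[0]])
def go(p,yaw):
    """move from measured pose to TCP p (m) with tool down, jaw axis x at yaw (rad): total shift in tool axes mm, rotvec deg"""
    o=bot.get_obs(); r=rot()
    y=np.array([np.cos(yaw),np.sin(yaw),0]); z=np.array([0,0,-1.])
    best=None
    for s in (1,-1):
        x=s*y; T=R.from_matrix(np.c_[x,np.cross(z,x),z])
        rv=(r.inv()*T).as_rotvec(degrees=True)
        if best is None or np.linalg.norm(rv)<np.linalg.norm(best): best=rv
    d=r.inv().apply(np.asarray(p)-o["eef_pos"])*1000
    dw=(np.asarray(p)-o["eef_pos"])*1000
    print("t",round(o["t"],2),"tcp",o["eef_pos"].round(4),"tool shift mm",d.round(1),"rotvec deg",best.round(2),"q",o["q"].round(2),"w",round(o["gripper_width"],3),"F",o["contact_force"].round(1))
    return d,best
def snap(name,f):
    c=imaging.get_calibration(name); im=imaging.read_camera(name)[:,:,::-1].copy()
    cv2.imwrite(f,im); np.savez(f[:-4]+".npz",**c); return c,im
E
python3 - <<'E'
from h import *
im=cv2.imread("pics/top0.png")
c=im[130:260,80:440]; cv2.imwrite("pics/topcrop.png",cv2.resize(c[:, :190],None,fx=4,fy=4,interpolation=cv2.INTER_CUBIC)); cv2.imwrite("pics/topcrop2.png",cv2.resize(c[:,170:],None,fx=4,fy=4,interpolation=cv2.INTER_CUBIC))
cal=imaging.get_calibration("top")
for n,uv,z in [("corks",(148,231),.016),("steel",(196,222),.05),("glasses",(249,229),.01),("gold",(309,220),.05),("opener",(355,221),.014),("box",(173,176),.022),("slate",(255,170),.014),("gtray",(326,173),.015),("jar",(407,163),.1),("vase",(99,177),.05)]:
    print(n,ray(cal,uv,z).round(3))
E
```

```text
corks [[0.424 0.331 0.016]]
steel [[0.447 0.173 0.05 ]]
glasses [[0.423 0.005 0.01 ]]
gold [[ 0.444 -0.186  0.05 ]]
opener [[ 0.441 -0.343  0.014]]
box [[0.603 0.251 0.022]]
slate [[ 0.619 -0.019  0.014]]
gtray [[ 0.604 -0.256  0.015]]
jar [[ 0.612 -0.495  0.1  ]]
vase [[0.598 0.482 0.05 ]]
```

View pics/topcrop.png

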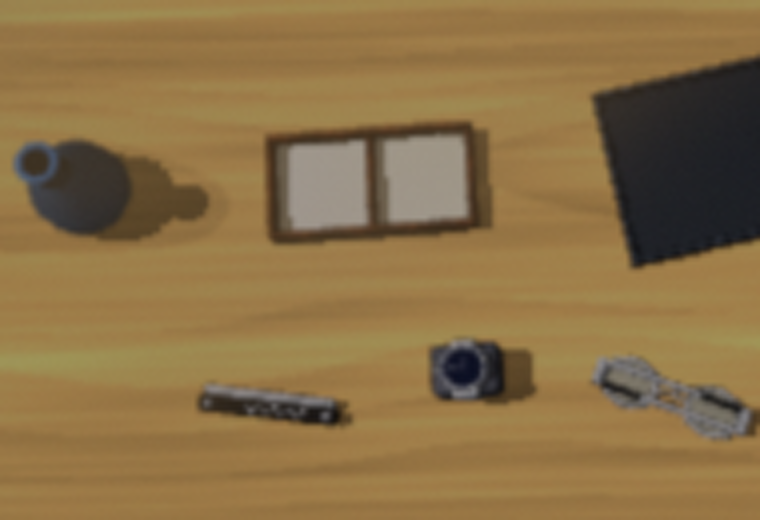

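View pics/topcrop2.png

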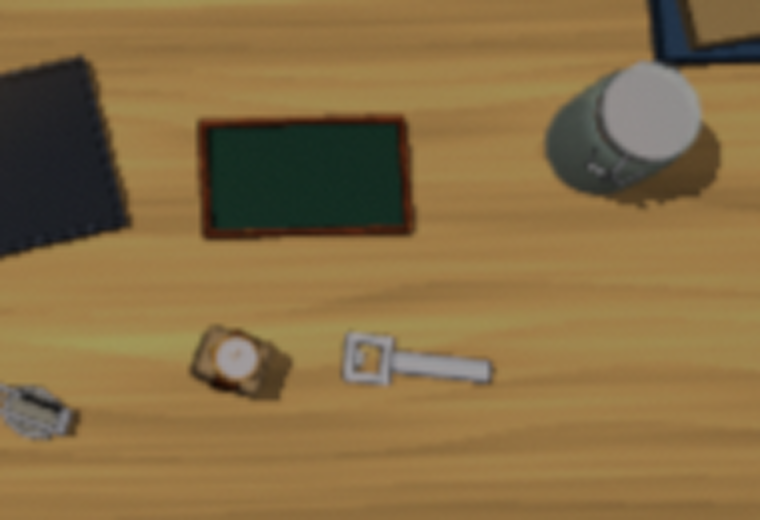

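>>> apply_moves([
  [-3, 55, 0, 0, 0, 4.7, -1],
  [-3, 55, 0, 0, 0, 4.7, -1],
  [-3, 55, 0, 0, 0, 4.7, -1],
  [-3, 55, 0, 0, 0, 4.7, -1],
  [-3, 55, 0, 0, 0, 4.7, -1],
  [-3, 55, 0, 0, 0, 4.7, -1],
  [-3, 55, 0, 0, 0, 4.7, -1],
  [-3, 55, 0, 0, 0, 4.7, -1],
])

```text
t: 1.15
eef_pos: [0.5468, 0.3835, 0.2263]
tool_rot: [0.0, 0.954, 0.301, -0.003]
contact_force: [0.6, 0.7, 0.3]
gripper_width: 1.0
```

```bash
python3 - <<'E'
from h import *
go([.441,-.343,.2],0); snap("wrist","pics/w1.png")
E
```

```text
t 1.15 tcp [0.5468 0.3835 0.2263] tool shift mm [-503.3  534.4   28.8] rotvec deg [ 0.05  0.35 35.01] q [-0.89  0.48  0.26  1.59 -0.14  1.1   0.02] w 1.0 F [0.6 0.7 0.3]
```

View pics/w1.png

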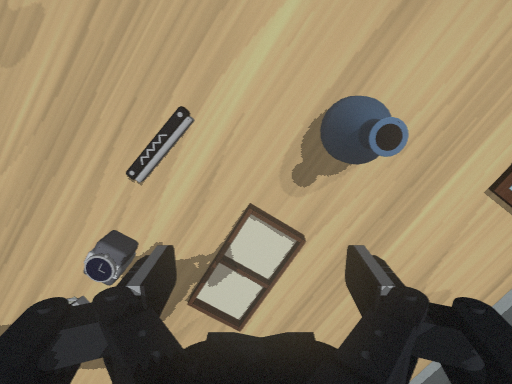

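>>> apply_moves([
  [-5, 55, 0, 0, 0, 4.8, -1],
  [-5, 55, 0, 0, 0, 4.8, -1],
  [-5, 55, 0, 0, 0, 4.8, -1],
  [-5, 55, 0, 0, 0, 4.8, -1],
  [-5, 55, 0, 0, 0, 4.8, -1],
  [-5, 55, 0, 0, 0, 4.8, -1],
  [-5, 55, 0, 0, 0, 4.8, -1],
  [-5, 55, 0, 0, 0, 4.8, -1],
])

```text
t: 2.2
eef_pos: [0.6402, -0.0526, 0.2268]
tool_rot: [0.004, 0.999, -0.043, -0.002]
contact_force: [0.2, 0.2, -0.6]
gripper_width: 1.003
```

```bash
python3 - <<'E'
from h import *
go([.441,-.343,.2],0); snap("wrist","pics/w2.png")
E
```

```text
t 2.2 tcp [ 0.6402 -0.0526  0.2268] tool shift mm [-173.2  306.3   29.8] rotvec deg [ 0.43  0.24 -4.97] q [-0.39  0.46  0.51  1.67 -0.24  1.08  0.11] w 1.003 F [ 0.2  0.2 -0.6]
```

View pics/w2.png

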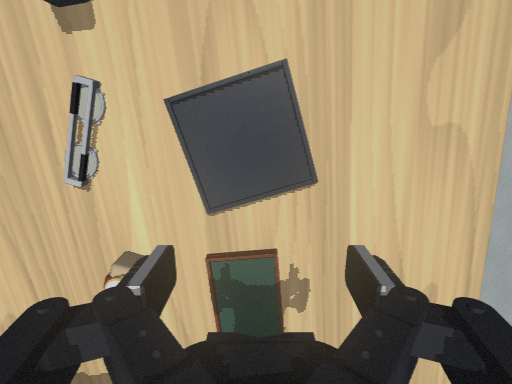

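>>> apply_moves([
  [-16, 42, 0, 0, 0, 0, -1],
  [-16, 42, 0, 0, 0, 0, -1],
  [-16, 42, 0, 0, 0, 0, -1],
  [-16, 42, 0, 0, 0, 0, -1],
  [-16, 42, 0, 0, 0, 0, -1],
  [-16, 42, 0, 0, 0, 0, -1],
  [-16, 30, 0, 0, 0, -5, -1],
  [0, 0, 0, 0, 0, 0, -1],
])

```text
t: 3.25
eef_pos: [0.493, -0.3403, 0.2303]
tool_rot: [0.007, 1.0, -0.005, -0.004]
contact_force: [0.2, -0.1, -0.6]
gripper_width: 1.002
```

```bash
python3 - <<'E'
from h import *
go([.441,-.343,.2],0); snap("wrist","pics/w3.png")
E
```

```text
t 3.25 tcp [ 0.493  -0.3403  0.2303] tool shift mm [-51.8   2.8  30.8] rotvec deg [ 0.75  0.42 -0.59] q [ 0.06  0.39  0.57  1.78 -0.22  1.04  0.7 ] w 1.002 F [ 0.2 -0.1 -0.6]
```

View pics/w3.png

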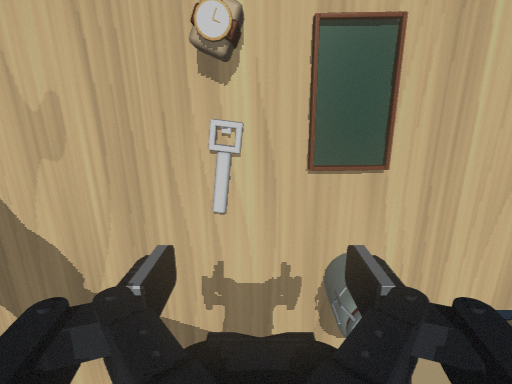

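```bash
python3 - <<'E'
from h import *
def crop(f,x0,y0,x1,y1,s,o):
    im=cv2.imread(f)[y0:y1,x0:x1]; im=cv2.resize(im,None,fx=s,fy=s,interpolation=cv2.INTER_CUBIC)
    for k in range(0,x1-x0,10): cv2.putText(im,str(x0+k) if k%20==0 else "",(k*s,8),0,.3,(0,0,255)); cv2.line(im,(k*s,0),(k*s,3),(0,0,255))
    for k in range(0,y1-y0,10): cv2.putText(im,str(y0+k),(0,k*s),0,.3,(0,0,255))
    cv2.imwrite(o,im)
crop("pics/w3.png",195,110,260,220,5,"pics/c_op.png")
crop("pics/w2.png",155,50,325,220,3,"pics/c_sl.png")
crop("pics/w3.png",300,5,415,180,3,"pics/c_gt.png")
E
```

```text
(no output)
```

View pics/c_op.png

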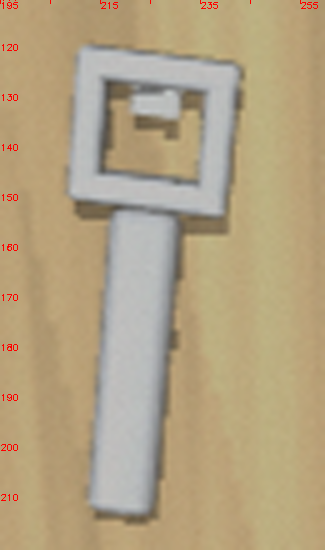

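View pics/c_sl.png

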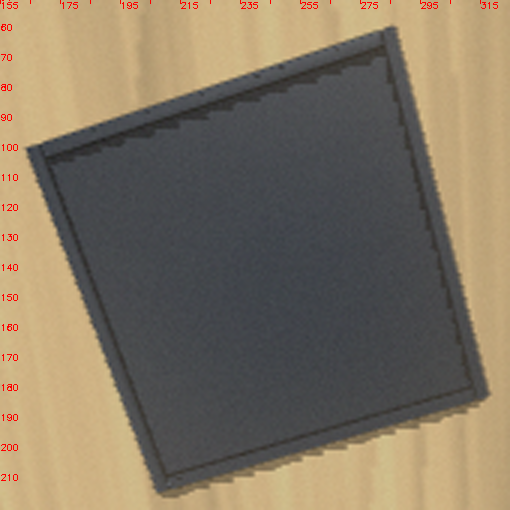

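View pics/c_gt.png

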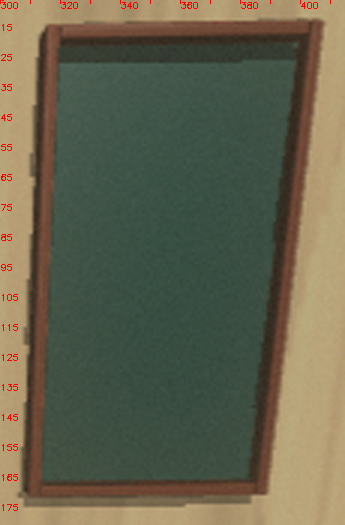

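```bash
cat >> h.py <<'E'
def fit(npz,uv,loc):
    """loc: Nx3 local mm pts (z incl). -> x,y (m), yaw deg of local x, by reprojection LSQ on px"""
    from scipy.optimize import least_squares
    cal=dict(np.load(npz)) if isinstance(npz,str) else npz
    uv=np.asarray(uv,float); loc=np.asarray(loc,float)/1000
    W=np.array([ray(cal,u,l[2])[0] for u,l in zip(uv,loc)])
    a=loc[:,:2]-loc[:,:2].mean(0); b=W[:,:2]-W[:,:2].mean(0)
    th=np.arctan2((a[:,0]*b[:,1]-a[:,1]*b[:,0]).sum(),(a*b).sum())
    Rm=np.array([[np.cos(th),-np.sin(th)],[np.sin(th),np.cos(th)]])
    t=W[:,:2].mean(0)-Rm@loc[:,:2].mean(0)
    res=(loc[:,:2]@Rm.T+t-W[:,:2])*1000
    print("xy",t.round(4),"yaw",np.degrees(th).round(2),"res mm",res.round(1).tolist())
    return t,th
E
python3 - <<'E'
from h import *
# opener local: head end +y
print("opener")
fit("pics/w3.npz",[(212,119.2),(243,123.4),(239.8,152.8),(209,149.2),(213,211.2),(225.4,212.4)],[(-20,60,12),(20,60,12),(20,22,12),(-20,22,12),(-9,-60,14),(9,-60,14)])
print("slate")
fit("pics/w2.npz",[(164.3,99.7),(286.7,59.3),(317.7,181.3),(208.3,213.3)],[(-75,75,14),(75,75,14),(75,-75,14),(-75,-75,14)])
print("gtray")
fit("pics/w3.npz",[(316.7,14),(407.3,11.7),(389,169.3),(310,170)],[(-50,87,15),(50,87,15),(50,-87,15),(-50,-87,15)])
E
```

```text
opener
xy [ 0.445  -0.3398] yaw -7.68 res mm [[-1.2, 1.8], [1.1, 1.7], [1.0, -0.4], [-0.4, 0.1], [-1.1, -1.3], [0.5, -1.9]]
slate
xy [ 0.6236 -0.0163] yaw 12.13 res mm [[-1.0, 0.8], [0.7, 1.7], [1.6, -1.0], [-1.3, -1.5]]
gtray
xy [ 0.6038 -0.256 ] yaw 0.23 res mm [[-1.4, 1.2], [1.3, 0.6], [0.6, -0.7], [-0.5, -1.0]]
```

```bash
cat >> h.py <<'E'
def fit2(npz,uv,loc,mode="dz"):
    from scipy.optimize import least_squares
    cal=dict(np.load(npz)) if isinstance(npz,str) else npz
    uv=np.asarray(uv,float); loc=np.asarray(loc,float)/1000
    W=np.array([ray(cal,u,l[2])[0] for u,l in zip(uv,loc)]); c=W.mean(0)
    a=loc[:,:2]-loc[:,:2].mean(0); b=W[:,:2]-W[:,:2].mean(0)
    th0=np.arctan2((a[:,0]*b[:,1]-a[:,1]*b[:,0]).sum(),(a*b).sum())
    def f(p):
        k={x:y.copy() for x,y in cal.items()}
        if mode=="dz": k["extrinsics"][2,3]+=p[3]
        elif mode=="f": k["K"][0,0]*=1+p[3]; k["K"][1,1]*=1+p[3]
        R2=R.from_euler("z",p[2]).as_matrix()
        return (proj(k,loc@R2.T+[p[0],p[1],0])-uv).ravel()
    s=least_squares(f,[c[0],c[1],th0,0])
    print(mode,"xy",s.x[:2].round(4),"yaw",np.degrees(s.x[2]).round(2),"p",s.x[3].round(4),"res px",s.fun.reshape(-1,2).round(1).tolist())
    return s.x
E
python3 - <<'E'
from h import *
for m in ("dz","f"):
  fit2("pics/w3.npz",[(212,119.2),(243,123.4),(239.8,152.8),(209,149.2),(213,211.2),(225.4,212.4)],[(-20,60,12),(20,60,12),(20,22,12),(-20,22,12),(-9,-60,14),(9,-60,14)],m)
  fit2("pics/w2.npz",[(164.3,99.7),(286.7,59.3),(317.7,181.3),(208.3,213.3)],[(-75,75,14),(75,75,14),(75,-75,14),(-75,-75,14)],m)
  fit2("pics/w3.npz",[(316.7,14),(407.3,11.7),(389,169.3),(310,170)],[(-50,87,15),(50,87,15),(50,-87,15),(-50,-87,15)],m)
E
```

```text
dz xy [ 0.4435 -0.3418] yaw -7.69 p 0.0111 res px [[-0.7, -0.1], [0.3, -0.2], [0.3, 0.6], [0.1, 0.3], [-0.4, -0.5], [0.3, -0.1]]
dz xy [ 0.6232 -0.0169] yaw 12.12 p 0.0058 res px [[0.4, 0.1], [-0.2, -0.2], [0.1, 0.1], [-0.3, 0.1]]
dz xy [ 0.6051 -0.2559] yaw 0.23 p 0.0045 res px [[-0.7, -0.2], [0.5, 0.5], [0.0, -0.3], [0.1, -0.1]]
f xy [ 0.4436 -0.3385] yaw -7.75 p -0.0312 res px [[-0.7, -0.2], [0.3, -0.2], [0.3, 0.7], [0.1, 0.3], [-0.4, -0.5], [0.3, -0.1]]
f xy [ 0.6233 -0.0152] yaw 12.11 p -0.0177 res px [[0.4, 0.1], [-0.2, -0.3], [0.0, 0.1], [-0.2, 0.1]]
f xy [ 0.6053 -0.2544] yaw 0.29 p -0.0153 res px [[-0.6, -0.1], [0.6, 0.4], [-0.1, -0.3], [0.2, -0.0]]
```

```bash
python3 - <<'E'
from h import *
go([.4442,-.336,.09],np.radians(-7.7))
E
```

```text
t 3.3 tcp [ 0.4944 -0.3385  0.2301] tool shift mm [-49.3  -3.8 140.5] rotvec deg [0.73 0.35 7.21] q [ 0.06  0.39  0.57  1.78 -0.22  1.04  0.7 ] w 1.001 F [-0.3  0.5  0.7]
```

>>> apply_moves([
  [-12.5, -1, 28, 0, 0, 0, -1],
  [-12.5, -1, 28, 0, 0, 0, -1],
  [-12.5, -1, 28, 0, 0, 0, -1],
  [-11.5, -1, 28, 0, 0, 0, -1],
  [0, 0, 28, 0.7, 0.3, 7.2, -1],
  [0, 0, 0, 0, 0, 0, -1],
  [0, 0, 0, 0, 0, 0, -0.3],
  [0, 0, 0, 0, 0, 0, -0.3],
])

```text
t: 4.3
eef_pos: [0.4541, -0.3242, 0.0874]
tool_rot: [-0.002, 0.998, -0.059, 0.002]
contact_force: [-0.0, 0.0, 0.4]
gripper_width: 0.65
```

```bash
python3 - <<'E'
from h import *
go([.4442,-.336,.003],np.radians(-7.7)); snap("wrist","pics/w4.png")
E
```

```text
t 4.3 tcp [ 0.4541 -0.3242  0.0874] tool shift mm [-8.8 13.3 84.3] rotvec deg [-0.24 -0.22  0.96] q [ 0.12  0.51  0.5   1.98 -0.37  0.73  0.74] w 0.65 F [-0.   0.   0.4]
```

View pics/w4.png

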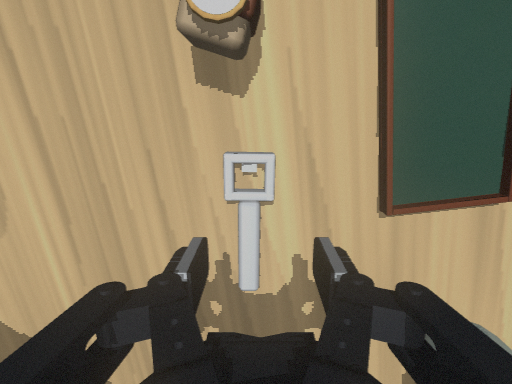

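```bash
python3 - <<'E'
from h import *
for m in ("dz","f","n"):
  fit2("pics/w4.npz",[(223.5,152),(275.2,152.5),(274,202.5),(224,201.5),(239,290.5),(259,289.5)],[(-20,60,12),(20,60,12),(20,22,12),(-20,22,12),(-9,-60,14),(9,-60,14)],m)
E
```

```text
dz xy [ 0.4437 -0.3414] yaw -7.39 p 0.0041 res px [[-0.3, 0.9], [0.1, 1.0], [0.0, -1.7], [0.3, -1.3], [-0.3, -0.1], [0.2, 1.1]]
f xy [ 0.4438 -0.3402] yaw -7.4 p -0.0182 res px [[-0.3, 0.9], [0.1, 1.0], [0.0, -1.7], [0.3, -1.2], [-0.3, -0.1], [0.2, 1.1]]
n xy [ 0.444  -0.3401] yaw -7.4 p 0.0 res px [[-0.8, -0.1], [0.6, -0.0], [0.5, -1.8], [-0.1, -1.4], [-0.5, 1.4], [0.4, 2.6]]
```

>>> apply_moves([
  [-4.5, 7, 20, 0, 0, 1, -0.3],
  [-4.5, 7, 20, 0, 0, 0, -0.3],
  [0, 0, 15, 0, 0, 0, -0.3],
  [0, 0, 8, 0, 0, 0, -0.3],
  [0, 0, 0, 0, 0, 0, -0.3],
  [0, 0, 0, 0, 0, 0, -0.3],
  [0, 0, 0, 0, 0, 0, -0.3],
  [0, 0, 0, 0, 0, 0, -0.3],
])

```text
t: 5.35
eef_pos: [0.4451, -0.3383, 0.0226]
tool_rot: [-0.001, 0.998, -0.068, 0.004]
contact_force: [0.1, -0.1, -0.4]
gripper_width: 0.647
```

```bash
python3 - <<'E'
from h import *
go([.4443,-.3365,.003],np.radians(-7.5))
E
```

```text
t 5.35 tcp [ 0.4451 -0.3383  0.0226] tool shift mm [-1.2 -1.6 19.6] rotvec deg [-0.16 -0.48 -0.28] q [ 0.21  0.61  0.43  2.01 -0.45  0.61  0.81] w 0.647 F [ 0.1 -0.1 -0.4]
```

>>> apply_moves([
  [-1, -1.5, 9, 0, -0.4, 0, -0.3],
  [0, 0, 8, 0, 0, 0, -0.3],
  [0, 0, 2, 0, 0, 0, -0.3],
  [0, 0, 0, 0, 0, 0, 1],
  [0, 0, 0, 0, 0, 0, 1],
  [0, 0, 0, 0, 0, 0, 1],
  [0, 0, 0, 0, 0, 0, 1],
  [0, 0, 0, 0, 0, 0, 1],
], grip_force=60)

```text
t: 6.35
eef_pos: [0.4446, -0.3365, 0.0025]
tool_rot: [-0.001, 0.998, -0.068, 0.001]
contact_force: [-1.3, -0.2, -0.5]
gripper_width: 0.188
```

```bash
python3 - <<'E'
from h import *
a=np.radians(12.1); T=np.array([.6233,-.0163]); ex=np.array([np.cos(a),np.sin(a)]); ey=np.array([-ex[1],ex[0]])
p=T+.033*ex+.004*ey; print(p)
go([*p,.1],a)
E
```

```text
[ 0.65472837 -0.00547145]
t 6.35 tcp [ 0.4446 -0.3365  0.0025] tool shift mm [ 163.7 -356.6  -96.3] rotvec deg [ -0.14  -0.1  -19.86] q [ 0.22  0.65  0.41  2.01 -0.47  0.57  0.82] w 0.188 F [-1.3 -0.2 -0.5]
```

>>> apply_moves([
  [0, 0, -30, 0, 0, 0, 1],
  [0, 0, -35, 0, 0, 0, 1],
  [15, -32, -32, 0, 0, 0, 1],
  [20, -44, 0, 0, 0, 0, 1],
  [20, -44, 0, 0, 0, 0, 1],
  [20, -44, 0, 0, 0, 0, 1],
  [20, -44, 0, 0, 0, 0, 1],
  [20, -44, 0, 0, 0, 0, 1],
])

```text
t: 7.35
eef_pos: [0.5951, -0.1012, 0.1039]
tool_rot: [-0.001, 0.997, -0.073, 0.001]
contact_force: [0.1, 0.3, -0.3]
gripper_width: 0.184
```

```bash
cat > s.py <<'E'
from h import *
def slate(x,y,z):
    a=np.radians(12.1); T=np.array([.6233,-.0163]); ex=np.array([np.cos(a),np.sin(a)]); ey=np.array([-ex[1],ex[0]])
    go([*(T+x*ex+y*ey),z],a)
E
python3 -c "
from s import *
slate(.033,.004,.1); snap('wrist','pics/w5.png')"
```

```text
t 7.35 tcp [ 0.5951 -0.1012  0.1039] tool shift mm [  45.  -103.4    4.2] rotvec deg [ -0.06  -0.15 -20.48] q [-0.32  0.56  0.52  1.87 -0.37  0.81  0.25] w 0.184 F [ 0.1  0.3 -0.3]
```

View pics/w5.png

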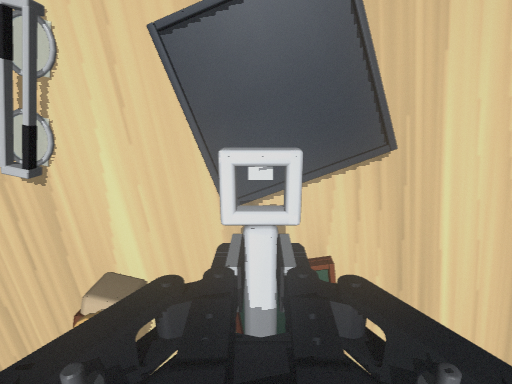

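>>> apply_moves([
  [15, -35, 0, 0, 0, 0, 1],
  [15, -35, 0, 0, 0, 0, 1],
  [15, -33, 0, 0, 0, 0, 1],
  [0, 0, 10, 0, 0, -7, 1],
  [0, 0, 20, 0, 0, -7, 1],
  [0, 0, 20, 0, 0, -6.5, 1],
  [0, 0, 15, 0, 0, 0, 1],
  [0, 0, 0, 0, 0, 0, 1],
])

```text
t: 8.4
eef_pos: [0.6599, 0.0102, 0.0361]
tool_rot: [-0.003, 0.993, 0.117, 0.002]
contact_force: [0.2, -0.8, -0.6]
gripper_width: 0.187
```

```bash
python3 -c "
from s import *
slate(.033,.004,.013); snap('wrist','pics/w6.png')"
```

```text
t 8.4 tcp [0.6599 0.0102 0.0361] tool shift mm [-8.8 14.1 22.9] rotvec deg [-0.29 -0.3   1.34] q [-0.36  0.7   0.37  1.75 -0.36  0.75  0.42] w 0.187 F [ 0.2 -0.8 -0.6]
```

View pics/w6.png

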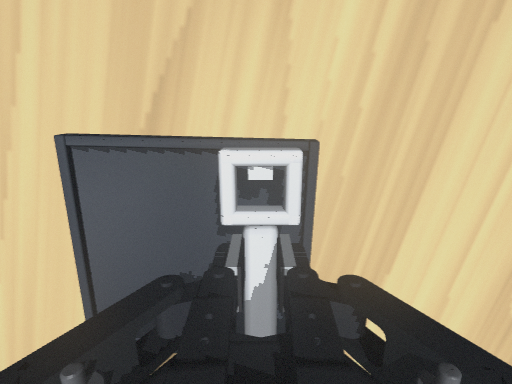

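>>> apply_moves([
  [-4.5, 7, 0, 0, 0, 1.3, 1],
  [-4.5, 7, 0, 0, 0, 0, 1],
  [0, 0, 0, 0, 0, 0, 1],
  [0, 0, 8, 0, 0, 0, 1],
  [0, 0, 6, 0, 0, 0, 1],
  [0, 0, 4, 0, 0, 0, 1],
  [0, 0, 2, 0, 0, 0, 1],
  [0, 0, 0, 0, 0, 0, 1],
])

```text
t: 9.45
eef_pos: [0.6558, -0.0068, 0.0172]
tool_rot: [-0.003, 0.995, 0.104, 0.004]
contact_force: [0.1, -0.3, -0.3]
gripper_width: 0.191
```

```bash
python3 -c "
from s import *
slate(.033,.004,.0115); snap('wrist','pics/w7.png')"
```

```text
t 9.45 tcp [ 0.6558 -0.0068  0.0172] tool shift mm [-0.8 -1.5  5.7] rotvec deg [-0.24 -0.53 -0.18] q [-0.33  0.72  0.36  1.77 -0.37  0.71  0.43] w 0.191 F [ 0.1 -0.3 -0.3]
```

View pics/w7.png

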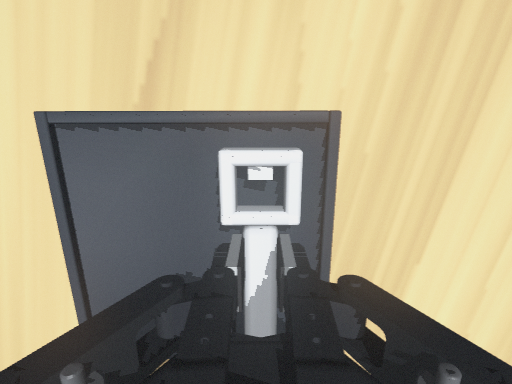

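>>> apply_moves([
  [-0.8, -1.5, 4, 0, -0.4, 0, 1],
  [0, 0, 2.3, 0, 0, 0, 1],
  [0, 0, 0, 0, 0, 0, 1],
  [0, 0, 0, 0, 0, 0, 0.3],
  [0, 0, 0, 0, 0, 0, 0.3],
  [0, 0, 0, 0, 0, 0, 0.3],
  [0, 0, -15, 0, 0, 0, 0.3],
  [0, 0, -30, 0, 0, 0, 0.3],
])

```text
t: 10.5
eef_pos: [0.6537, -0.0056, 0.0562]
tool_rot: [-0.002, 0.995, 0.104, -0.001]
contact_force: [0.2, -0.1, -0.3]
gripper_width: 0.348
```

```bash
python3 - <<'E'
from h import *
def crop(f,x0,y0,x1,y1,s,o):
    im=cv2.imread(f)[y0:y1,x0:x1]; im=cv2.resize(im,None,fx=s,fy=s,interpolation=cv2.INTER_CUBIC)
    cv2.imwrite(o,im)
crop("pics/w1.png",75,95,205,290,3,"pics/c_ck.png")
crop("pics/w1.png",180,195,315,335,4,"pics/c_bx.png")
go([.43,.33,.2],0)
snap("wrist","pics/w8.png")
E
```

```text
t 10.5 tcp [ 0.6537 -0.0056  0.0562] tool shift mm [-149.7 -375.2 -142. ] rotvec deg [-0.25  0.07 11.92] q [-0.36  0.67  0.39  1.75 -0.35  0.78  0.41] w 0.348 F [ 0.2 -0.1 -0.3]
```

View pics/w8.png

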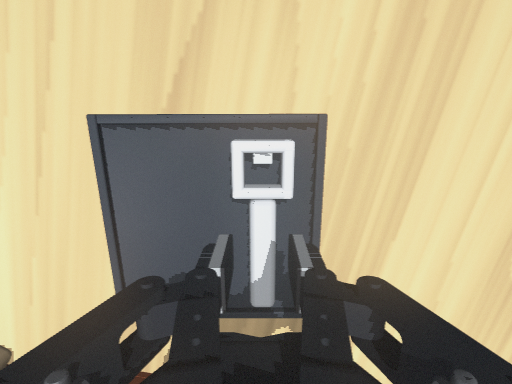

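View pics/c_ck.png

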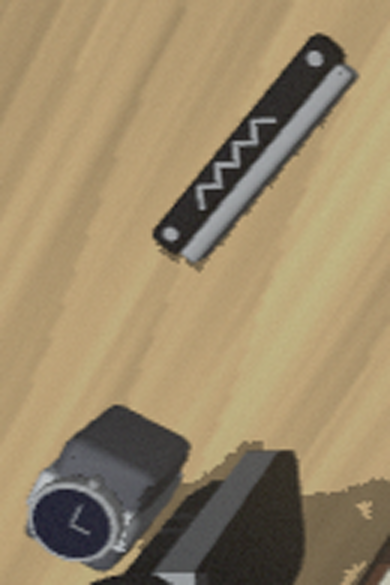

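View pics/c_bx.png

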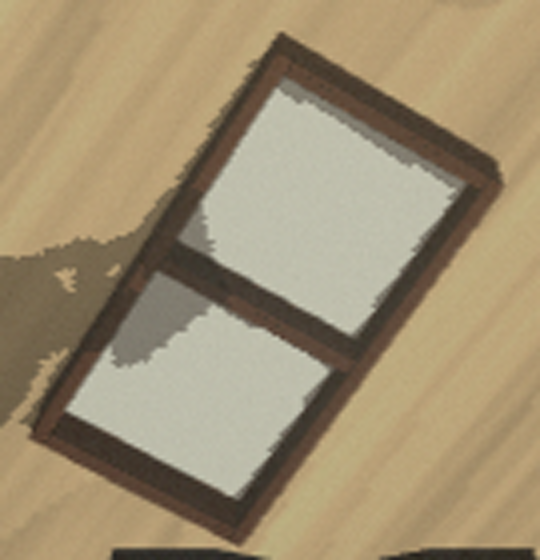

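```bash
python3 - <<'E'
from h import *
for m in ("n","f"):
  fit2("pics/w1.npz",[(177.7,108.3),(194,119),(139,183),(126,174.3)],[(-11,56,16),(11,56,14),(11,-56,14),(-11,-56,16)],m)
  fit2("pics/w1.npz",[(180+282/4,195+34/4),(180+502/4,195+185/4),(180+238/4,195+542/4),(180+34/4,195+436/4)],[(-44,85,22),(44,85,22),(44,-85,22),(-44,-85,22)],m)
E
```

```text
n xy [0.4274 0.3362] yaw -7.65 p 0.0 res px [[1.7, -2.6], [0.4, -0.1], [-0.1, 2.9], [-2.1, 0.4]]
n xy [0.6083 0.2583] yaw 2.97 p 0.0 res px [[-0.7, 2.3], [1.6, -1.5], [0.8, 0.2], [-1.8, -1.0]]
f xy [0.4211 0.3356] yaw -7.81 p -0.0458 res px [[0.8, -1.0], [-1.1, 1.0], [0.9, 1.1], [-0.5, -1.0]]
f xy [0.6084 0.258 ] yaw 2.96 p -0.0032 res px [[-0.7, 2.5], [1.4, -1.4], [0.8, -0.1], [-1.6, -1.2]]
```

>>> apply_moves([
  [-5, -20, -32, 0, 0, 0, -0.3],
  [-19, -54, -32, 0, 0, 0, -0.3],
  [-19, -54, 0, 0, 0, 0, -0.3],
  [-19, -54, 0, 0, 0, 0, -0.3],
  [-19, -54, 0, 0, 0, 0, -0.3],
  [-19, -54, 0, 0, 0, 7, -0.3],
  [-10, -50, 0, 0, 0, 7, -0.3],
  [-10, -30, 0, 0, 0, 6, -0.3],
])

```text
t: 11.55
eef_pos: [0.4788, 0.3425, 0.1374]
tool_rot: [-0.007, 0.997, -0.08, 0.01]
contact_force: [0.9, 0.0, 0.3]
gripper_width: 0.645
```

```bash
python3 - <<'E'
from h import *
go([.424,.336,.12],np.radians(-7.8))
snap("wrist","pics/w9.png")
E
```

```text
t 11.55 tcp [0.4788 0.3425 0.1374] tool shift mm [-53.4  15.5  16.1] rotvec deg [-0.87 -1.06 -1.41] q [-1.12  0.47  0.52  1.9  -0.31  0.82 -0.61] w 0.645 F [0.9 0.  0.3]
```

View pics/w9.png

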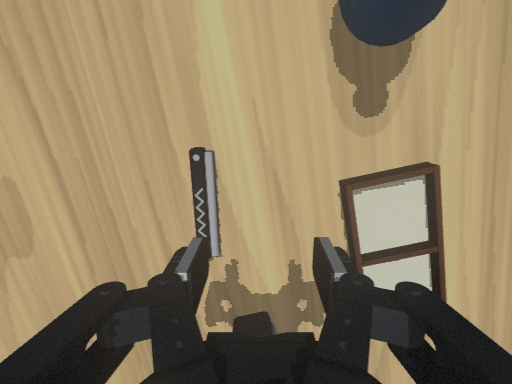

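>>> apply_moves([
  [-13, 3, 8, -0.8, -1, -1.4, -0.3],
  [-15, 4, 8, 0, 0, 0, -0.3],
  [-15, 4, 8, 0, 0, 0, -0.3],
  [-8, 3, 8, 0, 0, 0, -0.3],
  [0, 0, 8, 0, 0, 0, -0.3],
  [0, 0, 0, 0, 0, 0, -0.3],
  [0, 0, 0, 0, 0, 0, -0.3],
  [0, 0, 0, 0, 0, 0, -0.3],
])

```text
t: 12.6
eef_pos: [0.4232, 0.3364, 0.0959]
tool_rot: [-0.001, 0.998, -0.068, -0.0]
contact_force: [-0.0, -0.4, 0.3]
gripper_width: 0.646
```

```bash
python3 - <<'E'
from h import *
go([.424,.336,.003],np.radians(-7.8))
c,im=snap("wrist","pics/w10.png"); cv2.imwrite("pics/c10.png",cv2.resize(im[100:310,180:340],None,fx=3,fy=3))
E
```

```text
t 12.6 tcp [0.4232 0.3364 0.0959] tool shift mm [ 0.9  0.6 92.8] rotvec deg [-0.15  0.01 -0.03] q [-1.17  0.47  0.48  2.02 -0.33  0.72 -0.62] w 0.646 F [-0.  -0.4  0.3]
```

View pics/c10.png

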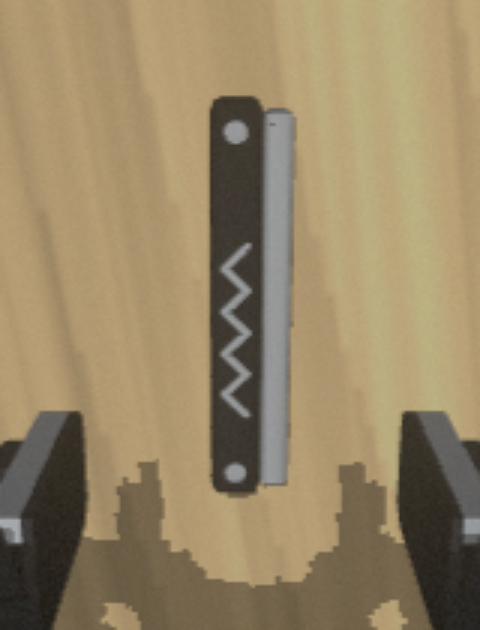

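```bash
python3 - <<'E'
from h import *
for m in ("n","f","dz"):
  x=fit2("pics/w10.npz",[(250.2,132.3),(278.3,137),(276,261.5),(251,264)],[(-11,56,16),(11,53,14),(11,-53,14),(-11,-56,16)],m)
go([x[0],x[1],.003],x[2])
E
```

```text
n xy [0.4268 0.3371] yaw -8.03 p 0.0 res px [[-0.3, 0.2], [0.5, -0.6], [0.1, -0.6], [-0.3, 1.1]]
f xy [0.4268 0.3371] yaw -8.03 p -0.0047 res px [[-0.2, 0.4], [0.4, -0.3], [0.0, -0.9], [-0.3, 0.8]]
dz xy [0.4268 0.3368] yaw -8.03 p 0.0011 res px [[-0.2, 0.4], [0.4, -0.3], [0.0, -0.9], [-0.3, 0.8]]
t 12.65 tcp [0.4232 0.3365 0.0959] tool shift mm [ 3.5 -0.6 92.9] rotvec deg [-0.16  0.01  0.2 ] q [-1.17  0.47  0.48  2.02 -0.33  0.72 -0.62] w 0.653 F [-0.2  0.5 -0.1]
```

>>> apply_moves([
  [2, -0.5, 18, 0, 0, 0, -0.3],
  [1.5, 0, 22, 0, 0, 0, -0.3],
  [0, 0, 20, 0, 0, 0, -0.3],
  [0, 0, 12, 0, 0, 0, -0.3],
  [0, 0, 6, 0, 0, 0, -0.3],
  [0, 0, 3, 0, 0, 0, -0.3],
  [0, 0, 0, 0, 0, 0, -0.3],
  [0, 0, 0, 0, 0, 0, -0.3],
])

```text
t: 13.65
eef_pos: [0.428, 0.3375, 0.0099]
tool_rot: [-0.002, 0.998, -0.068, 0.001]
contact_force: [-0.4, 0.1, 0.6]
gripper_width: 0.652
```

```bash
python3 -c "
from h import *
go([.4268,.337,.003],np.radians(-8))"
```

```text
t 13.65 tcp [0.428  0.3375 0.0099] tool shift mm [-1.1  0.6  6.9] rotvec deg [-0.23 -0.06  0.19] q [-1.08  0.61  0.39  2.04 -0.43  0.56 -0.53] w 0.652 F [-0.4  0.1  0.6]
```

>>> apply_moves([
  [-1, 0.5, 4, 0, 0, 0, -0.3],
  [0, 0, 3, 0, 0, 0, -0.3],
  [0, 0, 0, 0, 0, 0, 1],
  [0, 0, 0, 0, 0, 0, 1],
  [0, 0, 0, 0, 0, 0, 1],
  [0, 0, 0, 0, 0, 0, 1],
  [0, 0, -15, 0, 0, 0, 1],
  [0, 0, -35, 0, 0, 0, 1],
], grip_force=60)

```text
t: 14.65
eef_pos: [0.4256, 0.336, 0.0533]
tool_rot: [-0.001, 0.998, -0.068, -0.001]
contact_force: [0.1, 0.3, -0.4]
gripper_width: 0.241
```

```bash
python3 -c "
from s import *
slate(-.033,0,.1)"
```

```text
t 14.65 tcp [0.4256 0.336  0.0533] tool shift mm [212.6 333.4 -47.4] rotvec deg [ -0.08   0.06 -19.91] q [-1.13  0.54  0.44  2.03 -0.38  0.64 -0.57] w 0.241 F [ 0.1  0.3 -0.4]
```

>>> apply_moves([
  [10, 15, -25, 0, 0, 0, 1],
  [28, 44, -24, 0, 0, 0, 1],
  [32, 50, 0, 0, 0, 0, 1],
  [32, 50, 0, 0, 0, 0, 1],
  [32, 50, 0, 0, 0, 0, 1],
  [32, 50, 0, 0, 0, 0, 1],
  [25, 38, 0, 0, 0, 0, 1],
  [12, 20, 0, 0, 0, 0, 1],
])

```text
t: 15.65
eef_pos: [0.5922, -0.0108, 0.1132]
tool_rot: [-0.005, 0.998, -0.065, 0.005]
contact_force: [0.5, 0.4, -0.5]
gripper_width: 0.239
```

```bash
python3 -c "
from s import *
slate(-.033,0,.1)"
```

```text
t 15.65 tcp [ 0.5922 -0.0108  0.1132] tool shift mm [ 0.4 12.6 13. ] rotvec deg [ -0.51  -0.62 -19.5 ] q [-0.46  0.52  0.51  1.9  -0.35  0.8   0.1 ] w 0.239 F [ 0.5  0.4 -0.5]
```

>>> apply_moves([
  [0, 4, 8, 0, 0, -6.5, 1],
  [0, 4, 16, 0, 0, -6.5, 1],
  [0, 0, 20, 0, 0, -6, 1],
  [0, 0, 16, 0, 0, 0, 1],
  [0, 0, 8, 0, 0, 0, 1],
  [0, 0, 0, 0, 0, 0, 1],
  [0, 0, 0, 0, 0, 0, 1],
  [0, 0, 0, 0, 0, 0, 1],
])

```text
t: 16.65
eef_pos: [0.595, -0.0228, 0.0489]
tool_rot: [-0.003, 0.995, 0.1, 0.009]
contact_force: [-0.1, 0.0, -1.3]
gripper_width: 0.235
```

```bash
python3 -c "
from s import *
slate(-.033,0,.0125); snap('wrist','pics/w11.png')"
```

```text
t 16.65 tcp [ 0.595  -0.0228  0.0489] tool shift mm [-4.6 -0.3 36.3] rotvec deg [-0.21 -1.03 -0.57] q [-0.34  0.6   0.37  1.92 -0.34  0.67  0.44] w 0.235 F [-0.1  0.  -1.3]
```

View pics/w11.png

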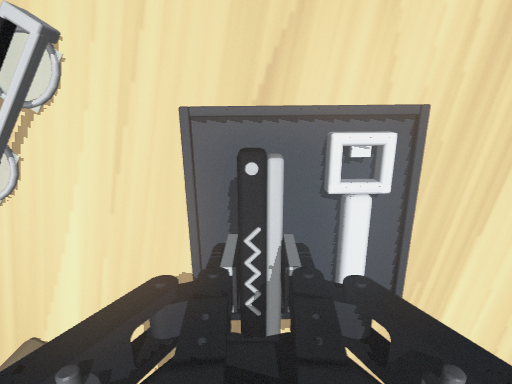

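>>> apply_moves([
  [-2, 0, 8, 0, -1, -0.5, 1],
  [-1.5, 0, 12, 0, 0, 0, 1],
  [0, 0, 9, 0, 0, 0, 1],
  [0, 0, 5, 0, 0, 0, 1],
  [0, 0, 2, 0, 0, 0, 1],
  [0, 0, 0, 0, 0, 0, 1],
  [0, 0, 0, 0, 0, 0, 1],
  [0, 0, 0, 0, 0, 0, 1],
])

```text
t: 17.7
eef_pos: [0.5916, -0.0234, 0.0115]
tool_rot: [-0.002, 0.994, 0.105, -0.001]
contact_force: [0.0, 0.9, 0.3]
gripper_width: 0.236
```

```bash
python3 -c "
from s import *
slate(-.033,0,.0115)"
```

```text
t 17.7 tcp [ 0.5916 -0.0234  0.0115] tool shift mm [-0.5 -0.3  0. ] rotvec deg [-0.27  0.03 -0.06] q [-0.32  0.66  0.34  1.92 -0.36  0.63  0.47] w 0.236 F [0.  0.9 0.3]
```

>>> apply_moves([
  [0, 0, 0, 0, 0, 0, 0.2],
  [0, 0, 0, 0, 0, 0, 0.2],
  [0, 0, 0, 0, 0, 0, 0.2],
  [0, 0, -10, 0, 0, 0, 0.2],
  [0, 0, -30, 0, 0, 0, 0.2],
  [0, 0, -35, 0, 0, 0, 0.2],
  [0, 0, -30, 0, 0, 0, 0.2],
  [0, 0, -20, 0, 0, 0, 0.2],
])

```text
t: 18.7
eef_pos: [0.5911, -0.0242, 0.1413]
tool_rot: [-0.002, 0.995, 0.105, -0.001]
contact_force: [0.3, 0.4, -0.3]
gripper_width: 0.403
```

```bash
python3 - <<'E'
from s import *
go([.45,.005,.14],-.3)
snap("wrist","pics/w12.png")
im=cv2.imread("pics/w2.png"); cv2.imwrite("pics/c_gl.png",cv2.resize(im[65:200,50:120],None,fx=4,fy=4))
E
```

```text
t 18.7 tcp [ 0.5911 -0.0242  0.1413] tool shift mm [-132.   -57.9    1.8] rotvec deg [-0.24  0.2  29.2 ] q [-0.4   0.47  0.44  1.86 -0.26  0.87  0.39] w 0.403 F [ 0.3  0.4 -0.3]
```

View pics/w12.png

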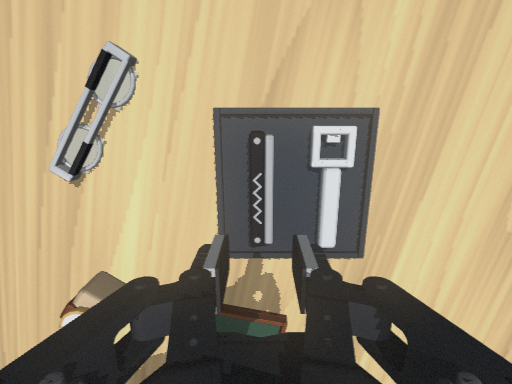

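View pics/c_gl.png

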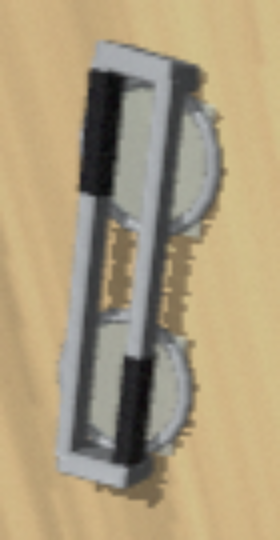

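>>> apply_moves([
  [-20, -12, 0, 0, 0, 0, -0.3],
  [-28, -16, 0, 0, 0, 0, -0.3],
  [-28, -16, 0, 0, 0, 0, -0.3],
  [-20, -12, 0, 0, 0, 7, -0.3],
  [-10, -6, 5, 0, 0, 8, -0.3],
  [0, 0, 5, 0, 0, 8, -0.3],
  [0, 0, 5, 0, 0, 6, -0.3],
  [0, 0, 0, 0, 0, 0, -0.3],
])

```text
t: 19.75
eef_pos: [0.4736, 0.0165, 0.1318]
tool_rot: [-0.004, 0.988, -0.156, 0.003]
contact_force: [0.0, -0.1, 0.3]
gripper_width: 0.65
```

```bash
python3 - <<'E'
from s import *
go([.45,.005,.14],-.3)
c,im=snap("wrist","pics/w13.png")
E
```

```text
t 19.75 tcp [0.4736 0.0165 0.1318] tool shift mm [-18.9  18.1  -8.5] rotvec deg [-0.53 -0.22 -0.75] q [-0.64  0.31  0.57  2.15 -0.26  0.73 -0.21] w 0.65 F [ 0.  -0.1  0.3]
```

View pics/w13.png

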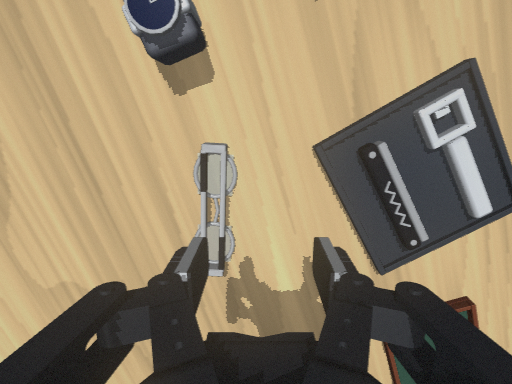

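```bash
python3 - <<'E'
import cv2
im=cv2.imread("pics/w13.png"); cv2.imwrite("pics/c13.png",cv2.resize(im[135:285,185:250],None,fx=4,fy=4))
E
```

```text
(no output)
```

View pics/c13.png

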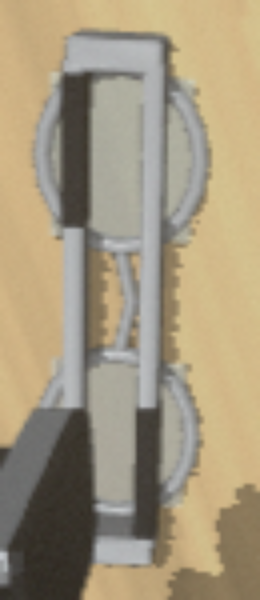

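```bash
python3 - <<'E'
from s import *
uv=[(201.5,144.5),(226.5,144.5),(223.7,275.5),(215.3,175),(215.3,243)]
loc=[(-11.5,66,17),(11.5,66,17),(11.5,-66,17),(0,36,5),(0,-36,5)]
for m in ("n","f"): x=fit2("pics/w13.npz",uv,loc,m)
go([x[0],x[1],.09],x[2])
E
```

```text
n xy [0.4261 0.0108] yaw -20.91 p 0.0 res px [[-0.6, -1.3], [0.4, 0.1], [0.5, 1.2], [0.2, -0.5], [-0.5, 0.8]]
f xy [0.4255 0.0111] yaw -20.92 p -0.0156 res px [[-0.5, -0.6], [0.2, 0.8], [0.4, -0.1], [0.3, -0.2], [-0.4, 0.0]]
t 19.8 tcp [0.4738 0.0165 0.1319] tool shift mm [-44.5  20.4  41.6] rotvec deg [-0.55 -0.22  3.03] q [-0.64  0.31  0.57  2.15 -0.26  0.73 -0.21] w 0.651 F [-0.   0.2 -0.6]
```

>>> apply_moves([
  [-10, 4, 4, -0.5, 0, 3, -0.3],
  [-14, 7, 10, 0, 0, 0, -0.3],
  [-12, 6, 10, 0, 0, 0, -0.3],
  [-6, 2, 10, 0, 0, 0, -0.3],
  [0, 0, 6, 0, 0, 0, -0.3],
  [0, 0, 0, 0, 0, 0, -0.3],
  [0, 0, 0, 0, 0, 0, -0.3],
  [0, 0, 0, 0, 0, 0, -0.3],
])

```text
t: 20.8
eef_pos: [0.4299, 0.0129, 0.0917]
tool_rot: [-0.001, 0.984, -0.178, 0.004]
contact_force: [-0.2, 0.9, 0.2]
gripper_width: 0.648
```

```bash
python3 - <<'E'
from s import *
go([.4258,.011,.008],np.radians(-20.9))
c,im=snap("wrist","pics/w14.png")
cv2.imwrite("pics/c14.png",cv2.resize(im[110:310,180:340],None,fx=3,fy=3))
E
```

```text
t 20.8 tcp [0.4299 0.0129 0.0917] tool shift mm [-3.8  3.5 83.6] rotvec deg [-0.2  -0.48  0.36] q [-0.64  0.32  0.55  2.28 -0.3   0.6  -0.23] w 0.648 F [-0.2  0.9  0.2]
```

View pics/c14.png

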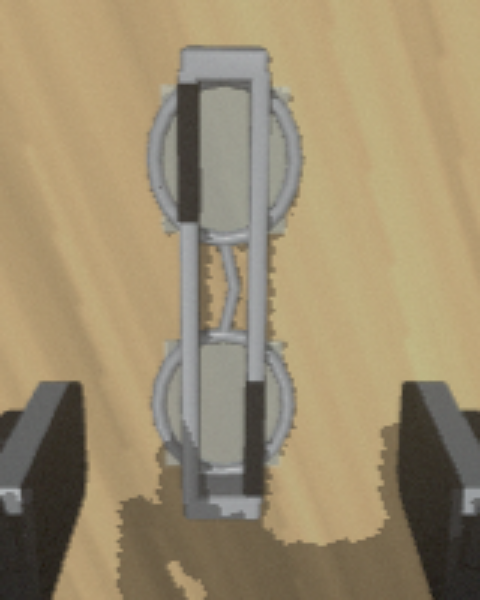

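```bash
python3 - <<'E'
from s import *
uv=[(240.7,125.7),(269.2,125.7),(268,282.3),(241.3,282.3),(255.3,164.3),(254.7,244)]
loc=[(-11.5,66,17),(11.5,66,17),(11.5,-66,17),(-11.5,-66,17),(0,36,5),(0,-36,5)]
for m in ("n","f"): x=fit2("pics/w14.npz",uv,loc,m)
go([x[0],x[1],.0075],x[2])
E
```

```text
n xy [0.4258 0.0111] yaw -20.93 p 0.0 res px [[-1.4, -0.7], [1.5, -0.4], [0.0, 0.9], [-0.0, 0.9], [-0.2, -1.2], [0.2, 1.2]]
f xy [0.4257 0.0112] yaw -20.93 p -0.0128 res px [[-1.2, 0.2], [1.3, 0.5], [-0.2, -0.2], [0.1, -0.3], [-0.2, -0.8], [0.2, 0.5]]
t 20.85 tcp [0.4299 0.0129 0.0917] tool shift mm [-4.   3.4 84.2] rotvec deg [-0.21 -0.49  0.39] q [-0.64  0.32  0.55  2.28 -0.3   0.6  -0.23] w 0.652 F [ 0.1 -0.1  0.7]
```

>>> apply_moves([
  [-2, 1.7, 16, 0, -0.5, 0.4, -0.3],
  [-2, 1.7, 20, 0, 0, 0, -0.3],
  [0, 0, 18, 0, 0, 0, -0.3],
  [0, 0, 10, 0, 0, 0, -0.3],
  [0, 0, 4, 0, 0, 0, -0.3],
  [0, 0, 2, 0, 0, 0, -0.3],
  [0, 0, 0, 0, 0, 0, -0.3],
  [0, 0, 0, 0, 0, 0, -0.3],
])

```text
t: 21.85
eef_pos: [0.4286, 0.0122, 0.0218]
tool_rot: [-0.003, 0.983, -0.181, 0.003]
contact_force: [0.1, 0.4, 0.7]
gripper_width: 0.65
```

```bash
python3 - <<'E'
from s import *
go([.4257,.0111,.0075],np.radians(-20.9))
E
```

```text
t 21.85 tcp [0.4286 0.0122 0.0218] tool shift mm [-2.3  2.2 14.2] rotvec deg [-0.42 -0.26  0.01] q [-0.51  0.47  0.41  2.31 -0.46  0.43 -0.09] w 0.65 F [0.1 0.4 0.7]
```

>>> apply_moves([
  [-1.5, 1.3, 6, 0, 0, 0, -0.3],
  [-1, 1, 6, 0, 0, 0, -0.3],
  [0, 0, 3, 0, 0, 0, -0.3],
  [0, 0, 0, 0, 0, 0, -0.3],
  [0, 0, 0, 0, 0, 0, -0.3],
  [0, 0, 0, 0, 0, 0, -0.3],
  [0, 0, 0, 0, 0, 0, -0.3],
  [0, 0, 0, 0, 0, 0, -0.3],
])

```text
t: 22.85
eef_pos: [0.4256, 0.0111, 0.0061]
tool_rot: [-0.003, 0.983, -0.181, 0.003]
contact_force: [0.2, 0.0, 0.4]
gripper_width: 0.646
```

```bash
python3 - <<'E'
from s import *
go([.4257,.0111,.0075],np.radians(-20.9))
E
```

```text
t 22.85 tcp [0.4256 0.0111 0.0061] tool shift mm [ 0.1 -0.  -1.4] rotvec deg [-0.45 -0.3   0.01] q [-0.48  0.5   0.37  2.32 -0.49  0.39 -0.06] w 0.646 F [0.2 0.  0.4]
```

>>> apply_moves([
  [0, 0, -0.5, 0, 0, 0, 1],
  [0, 0, 0, 0, 0, 0, 1],
  [0, 0, 0, 0, 0, 0, 1],
  [0, 0, 0, 0, 0, 0, 1],
  [0, 0, -10, 0, 0, 0, 1],
  [0, 0, -25, 0, 0, 0, 1],
  [0, 0, -30, 0, 0, 0, 1],
  [0, 0, -30, 0, 0, 0, 1],
], grip_force=35)

```text
t: 23.85
eef_pos: [0.4231, 0.0099, 0.1042]
tool_rot: [-0.002, 0.983, -0.182, 0.001]
contact_force: [0.1, 0.8, -0.9]
gripper_width: 0.256
```

```bash
python3 - <<'E'
from s import *
go([.605,-.255,.1],np.radians(.2))
c,im=snap("wrist","pics/w15.png")
E
```

```text
t 23.85 tcp [0.4231 0.0099 0.1042] tool shift mm [264.6 182.4   3.6] rotvec deg [ -0.27  -0.12 -21.15] q [-0.67  0.29  0.59  2.28 -0.28  0.63 -0.24] w 0.256 F [ 0.1  0.8 -0.9]
```

View pics/w15.png

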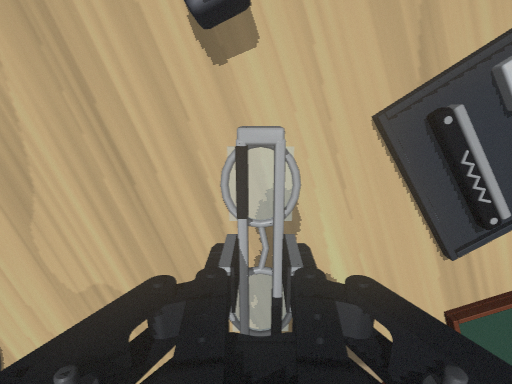

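>>> apply_moves([
  [18, 12, 0, 0, 0, 0, 1],
  [38, 26, 0, 0, 0, 0, 1],
  [44, 30, 0, 0, 0, 0, 1],
  [44, 30, 0, 0, 0, 0, 1],
  [44, 30, 0, 0, 0, 0, 1],
  [36, 26, 0, 0, 0, 0, 1],
  [20, 14, 0, 0, 0, 0, 1],
  [8, 6, 0, 0, 0, 0, 1],
])

```text
t: 24.9
eef_pos: [0.6038, -0.2476, 0.1104]
tool_rot: [-0.005, 0.984, -0.179, 0.004]
contact_force: [-0.2, 0.2, -0.5]
gripper_width: 0.257
```

```bash
python3 - <<'E'
from s import *
go([.605,-.255,.1],np.radians(.2))
E
```

```text
t 24.9 tcp [ 0.6038 -0.2476  0.1104] tool shift mm [ 3.7  6.6 10.3] rotvec deg [ -0.58  -0.5  -20.83] q [-0.08  0.62  0.54  1.75 -0.42  0.88  0.29] w 0.257 F [-0.2  0.2 -0.5]
```

>>> apply_moves([
  [1.5, 3, 5, -0.5, -0.5, -6, 1],
  [2, 3, 12, 0, 0, -8, 1],
  [0, 0, 18, 0, 0, -7, 1],
  [0, 0, 16, 0, 0, 0, 1],
  [0, 0, 10, 0, 0, 0, 1],
  [0, 0, 4, 0, 0, 0, 1],
  [0, 0, 0, 0, 0, 0, 1],
  [0, 0, 0, 0, 0, 0, 1],
])

```text
t: 25.9
eef_pos: [0.6044, -0.2508, 0.0445]
tool_rot: [-0.002, 1.0, 0.007, -0.001]
contact_force: [-0.7, -0.4, -0.5]
gripper_width: 0.256
```

```bash
python3 - <<'E'
from s import *
go([.605,-.255,.0115],np.radians(.2))
c,im=snap("wrist","pics/w16.png")
E
```

```text
t 25.9 tcp [ 0.6044 -0.2508  0.0445] tool shift mm [ 0.7  4.3 33. ] rotvec deg [-0.2   0.12  0.6 ] q [ 0.01  0.69  0.41  1.76 -0.38  0.77  0.63] w 0.256 F [-0.7 -0.4 -0.5]
```

View pics/w16.png

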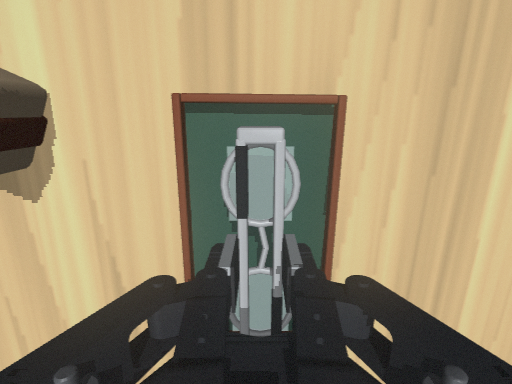

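>>> apply_moves([
  [0.5, 2, 8, 0, 0, 0.6, 1],
  [0, 2, 10, 0, 0, 0, 1],
  [0, 0, 7, 0, 0, 0, 1],
  [0, 0, 4, 0, 0, 0, 1],
  [0, 0, 1.5, 0, 0, 0, 1],
  [0, 0, 0, 0, 0, 0, 1],
  [0, 0, 0, 0, 0, 0, 1],
  [0, 0, 0, 0, 0, 0, 1],
])

```text
t: 26.95
eef_pos: [0.6053, -0.2554, 0.0125]
tool_rot: [-0.002, 1.0, 0.001, -0.001]
contact_force: [0.8, 0.1, 0.1]
gripper_width: 0.254
```

```bash
python3 - <<'E'
from s import *
go([.605,-.255,.0115],np.radians(.2))
E
```

```text
t 26.95 tcp [ 0.6053 -0.2554  0.0125] tool shift mm [-0.3 -0.4  1. ] rotvec deg [-0.18  0.06 -0.06] q [ 0.03  0.74  0.39  1.76 -0.4   0.72  0.64] w 0.254 F [0.8 0.1 0.1]
```

>>> apply_moves([
  [0, 0, 1, 0, 0, 0, 1],
  [0, 0, 0, 0, 0, 0, 1],
  [0, 0, 0, 0, 0, 0, 0.1],
  [0, 0, 0, 0, 0, 0, 0.1],
  [0, 0, 0, 0, 0, 0, 0.1],
  [0, 0, -10, 0, 0, 0, 0.1],
  [0, 0, -30, 0, 0, 0, 0.1],
  [0, 0, -40, 0, 0, 0, 0.1],
])

```text
t: 27.95
eef_pos: [0.6035, -0.2548, 0.0918]
tool_rot: [-0.002, 1.0, 0.001, -0.003]
contact_force: [0.4, 0.2, -0.5]
gripper_width: 0.452
```

```bash
python3 - <<'E'
from s import *
go([.45,.173,.14],0)
c,im=snap("wrist","pics/w17.png")
snap("top","pics/top1.png")
im=cv2.imread("pics/top1.png"); cv2.imwrite("pics/t1c.png",cv2.resize(im[150:240,170:370],None,fx=4,fy=4))
E
```

```text
t 27.95 tcp [ 0.6035 -0.2548  0.0918] tool shift mm [-152.8 -428.4  -45.2] rotvec deg [-0.28  0.37  0.14] q [-0.01  0.64  0.44  1.73 -0.35  0.86  0.6 ] w 0.452 F [ 0.4  0.2 -0.5]
```

View pics/w17.png

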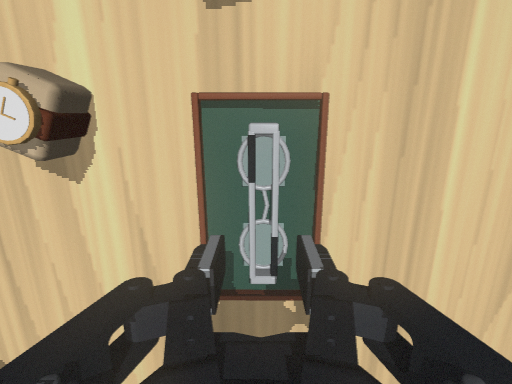

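View pics/t1c.png

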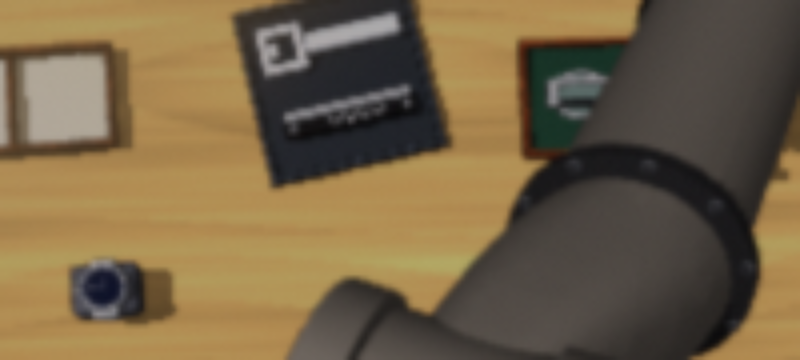

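>>> apply_moves([
  [-8, -4, -24, 0, 0, 0, 0.1],
  [-24, -12, -24, 0, 0, 0, -0.5],
  [-32, -15, -15, 0, 0, 0, -0.8],
  [-32, -15, 0, 0, 0, 5, -0.8],
  [-24, -12, 0, 0, 0, 5, -0.8],
  [-10, -5, 0, 0, 0, 5, -0.8],
  [0, 0, 0, 0, 0, 0, -0.8],
  [0, 0, 0, 0, 0, 0, -0.8],
])

```text
t: 29.05
eef_pos: [0.4756, -0.1887, 0.1629]
tool_rot: [-0.002, 0.991, -0.132, 0.004]
contact_force: [0.3, -0.8, -0.2]
gripper_width: 0.899
```

```bash
python3 - <<'E'
from s import *
go([.45,-.186,.14],-.3)
c,im=snap("wrist","pics/w18.png")
E
```

```text
t 29.05 tcp [ 0.4756 -0.1887  0.1629] tool shift mm [-25.6   4.3  22.7] rotvec deg [-0.26 -0.39  1.97] q [-0.23  0.33  0.59  2.04 -0.25  0.83  0.24] w 0.899 F [ 0.3 -0.8 -0.2]
```

View pics/w18.png

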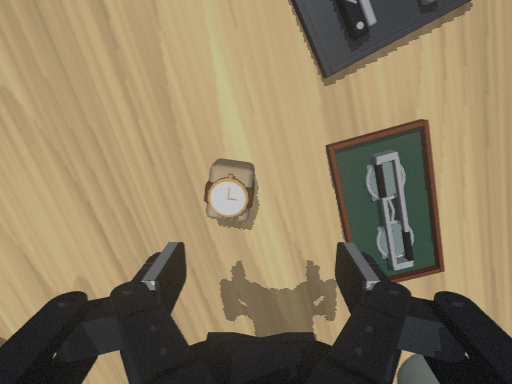

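```bash
python3 - <<'E'
from s import *
im=cv2.imread("pics/w18.png"); cv2.imwrite("pics/c18.png",cv2.resize(im[150:240,195:270],None,fx=7,fy=7,interpolation=cv2.INTER_CUBIC))
print(ray(dict(np.load("pics/w18.npz")),(229,197),.054))
E
```

```text
[[ 0.44901752 -0.18329673  0.054     ]]
```

View pics/c18.png

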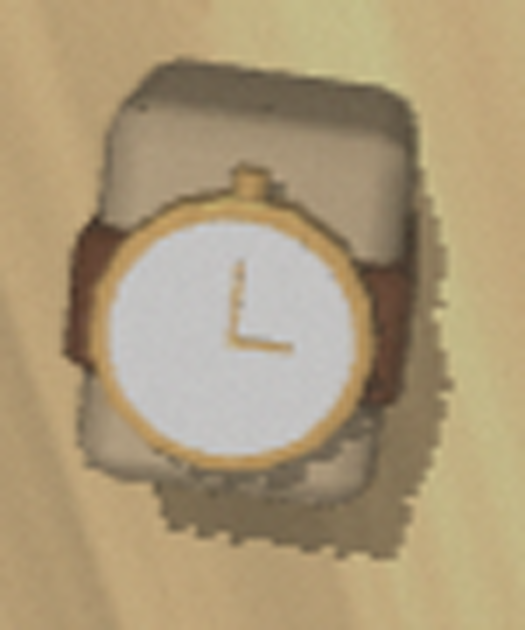

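```bash
python3 - <<'E'
from s import *
go([.449,-.1833,.11],np.radians(-22))
E
```

```text
t 29.1 tcp [ 0.4756 -0.1888  0.1628] tool shift mm [-27.5   2.   52.6] rotvec deg [-0.27 -0.37  6.76] q [-0.22  0.33  0.59  2.04 -0.25  0.83  0.24] w 0.901 F [ 0.2 -0.   0.2]
```

>>> apply_moves([
  [-6, 0.5, 8, 0, -0.4, 0, -0.8],
  [-9, 0.5, 12, 0, 0, 3, -0.8],
  [-8, 0.5, 14, 0, 0, 3.7, -0.8],
  [-4, 0.5, 10, 0, 0, 0, -0.8],
  [0, 0, 5, 0, 0, 0, -0.8],
  [0, 0, 0, 0, 0, 0, -0.8],
  [0, 0, 0, 0, 0, 0, -0.8],
  [0, 0, 0, 0, 0, 0, -0.8],
])

```text
t: 30.1
eef_pos: [0.4478, -0.1834, 0.1099]
tool_rot: [-0.001, 0.981, -0.193, -0.001]
contact_force: [-0.3, -0.3, -0.1]
gripper_width: 0.898
```

```bash
python3 - <<'E'
from s import *
go([.449,-.1833,.11],np.radians(-22))
c,im=snap("wrist","pics/w19.png")
im=cv2.imread("pics/w19.png"); cv2.imwrite("pics/c19.png",cv2.resize(im[130:290,190:330],None,fx=4,fy=4,interpolation=cv2.INTER_CUBIC))
E
```

```text
t 30.1 tcp [ 0.4478 -0.1834  0.1099] tool shift mm [ 1.1 -0.5 -0.1] rotvec deg [-0.15  0.11 -0.3 ] q [-0.21  0.38  0.58  2.14 -0.32  0.71  0.19] w 0.898 F [-0.3 -0.3 -0.1]
```

View pics/c19.png

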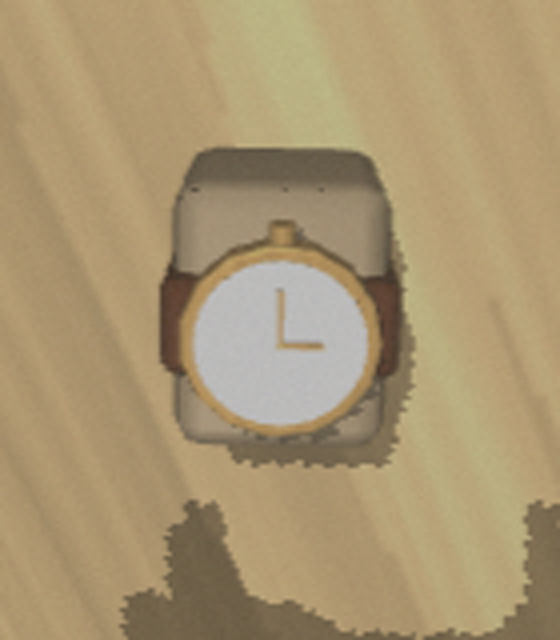

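```bash
python3 - <<'E'
from s import *
c=dict(np.load("pics/w19.npz"))
p=ray(c,(260.1,216),.054)[0];print(p)
go([p[0],p[1],.018],np.radians(-22))
E
```

```text
[ 0.44771781 -0.18433367  0.054     ]
t 30.15 tcp [ 0.4478 -0.1834  0.1099] tool shift mm [ 0.4  1.2 91.9] rotvec deg [-0.15  0.11 -0.3 ] q [-0.21  0.38  0.58  2.14 -0.32  0.71  0.19] w 0.897 F [-0.8  0.7  0.6]
```

>>> apply_moves([
  [0.4, 1, 18, 0, 0, 0, -0.8],
  [0, 0, 22, 0, 0, 0, -0.8],
  [0, 0, 20, 0, 0, 0, -0.8],
  [0, 0, 12, 0, 0, 0, -0.8],
  [0, 0, 6, 0, 0, 0, -0.8],
  [0, 0, 3, 0, 0, 0, -0.8],
  [0, 0, 0, 0, 0, 0, -0.8],
  [0, 0, 0, 0, 0, 0, -0.8],
])

```text
t: 31.15
eef_pos: [0.4517, -0.185, 0.0293]
tool_rot: [-0.002, 0.981, -0.193, 0.003]
contact_force: [-0.2, -0.0, -0.3]
gripper_width: 0.902
```

```bash
python3 - <<'E'
from s import *
go([.4477,-.1843,.018],np.radians(-22))
E
```

```text
t 31.15 tcp [ 0.4517 -0.185   0.0293] tool shift mm [-4.   1.  11.3] rotvec deg [-0.26 -0.31 -0.24] q [-0.1   0.52  0.46  2.17 -0.46  0.53  0.31] w 0.902 F [-0.2 -0.  -0.3]
```

>>> apply_moves([
  [-2, 0, 5, 0, 0, 0, -0.8],
  [-2, 0.8, 5, 0, 0, 0, -0.8],
  [0, 0, 1, 0, 0, 0, -0.8],
  [0, 0, 0, 0, 0, 0, 1],
  [0, 0, 0, 0, 0, 0, 1],
  [0, 0, 0, 0, 0, 0, 1],
  [0, 0, 0, 0, 0, 0, 1],
  [0, 0, 0, 0, 0, 0, 1],
], grip_force=60)

```text
t: 32.15
eef_pos: [0.4479, -0.1841, 0.0183]
tool_rot: [-0.002, 0.981, -0.193, 0.004]
contact_force: [0.3, -1.0, 0.0]
gripper_width: 0.528
```

```bash
python3 - <<'E'
from s import *
go([.4477,-.1843,.018],np.radians(-22))
E
```

```text
t 32.15 tcp [ 0.4479 -0.1841  0.0183] tool shift mm [-0.1  0.2  0.3] rotvec deg [-0.29 -0.36 -0.24] q [-0.09  0.54  0.43  2.18 -0.48  0.5   0.33] w 0.528 F [ 0.3 -1.   0. ]
```

>>> apply_moves([
  [0, 0, -15, 0, 0, 0, 1],
  [0, 0, -35, 0, 0, 0, 1],
  [0, 0, -40, 0, 0, 0, 1],
  [0, 0, -30, 0, 0, -5, 1],
  [0, -10, -15, 0, 0, -6, 1],
  [5, -30, 0, 0, 0, -7, 1],
  [10, -45, 0, 0, 0, -7, 1],
  [15, -50, 0, 0, 0, 0, 1],
])

```text
t: 33.15
eef_pos: [0.4851, -0.0537, 0.1648]
tool_rot: [-0.0, 1.0, 0.025, 0.006]
contact_force: [0.2, -0.8, -2.1]
gripper_width: 0.527
```

```bash
python3 - <<'E'
from s import *
go([.61,.217,.12],np.radians(3))
E
```

```text
t 33.15 tcp [ 0.4851 -0.0537  0.1648] tool shift mm [ 137.7 -264.1   46.5] rotvec deg [-0.03 -0.67 -0.14] q [-0.44  0.26  0.49  2.09 -0.17  0.81  0.21] w 0.527 F [ 0.2 -0.8 -2.1]
```

>>> apply_moves([
  [24, -44, 5, 0, 0, 0, 1],
  [24, -44, 5, 0, 0, 0, 1],
  [24, -44, 5, 0, 0, 0, 1],
  [24, -36, 5, 0, 0, 0, 1],
  [18, -24, 5, 0, 0, 0, 1],
  [10, -10, 5, 0, 0, 0, 1],
  [0, 0, 0, 0, 0, 0, 1],
  [0, 0, 0, 0, 0, 0, 1],
])

```text
t: 34.15
eef_pos: [0.6009, 0.1624, 0.142]
tool_rot: [0.0, 1.0, 0.026, 0.008]
contact_force: [-1.7, -1.0, -1.2]
gripper_width: 0.526
```

```bash
python3 - <<'E'
from s import *
go([.61,.217,.12],np.radians(3))
snap("wrist","pics/w20.png")
E
```

```text
t 34.15 tcp [0.6009 0.1624 0.142 ] tool shift mm [ 11.6 -54.1  22.1] rotvec deg [ 0.03 -0.87 -0.01] q [-0.67  0.5   0.4   1.8  -0.24  0.87 -0.1 ] w 0.526 F [-1.7 -1.  -1.2]
```

View pics/w20.png

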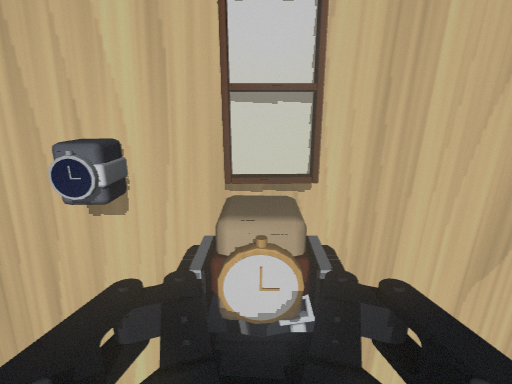

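```bash
python3 - <<'E'
from s import *
im=cv2.imread("pics/w20.png"); cv2.imwrite("pics/c20.png",cv2.resize(im[70:200,205:340],None,fx=4,fy=4,interpolation=cv2.INTER_CUBIC))
E
```

```text
(no output)
```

View pics/c20.png

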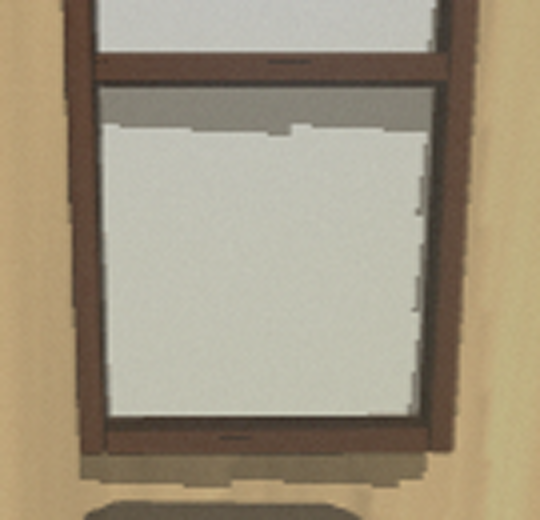

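```bash
python3 - <<'E'
from s import *
for m in ("n","f"):
  x=fit2("pics/w20.npz",[(225.3,183.2),(318.5,183.2),(221.3,87),(323.5,87)],[(-44,-85,22),(44,-85,22),(-44,0,22),(44,0,22)],m)
  a=x[2]; print("bay-",x[0]+.041*np.sin(a),x[1]-.041*np.cos(a))
E
```

```text
n xy [0.6091 0.2552] yaw 3.17 p 0.0 res px [[-0.5, 0.6], [0.2, 0.1], [-0.3, -0.2], [0.6, -0.3]]
bay- 0.6113978463019953 0.2142180243462997
f xy [0.6092 0.2556] yaw 3.17 p -0.0079 res px [[-0.2, 0.3], [-0.2, -0.3], [0.1, 0.1], [0.2, -0.0]]
bay- 0.6114498403517167 0.21469063576949654
```

>>> apply_moves([
  [2, -10, 4, 0, -0.8, 0, 1],
  [3, -16, 12, 0, 0, 0, 1],
  [3, -16, 16, 0, 0, 0, 1],
  [2, -10, 18, 0, 0, 0, 1],
  [0, 0, 14, 0, 0, 0, 1],
  [0, 0, 6, 0, 0, 0, 1],
  [0, 0, 0, 0, 0, 0, 1],
  [0, 0, 0, 0, 0, 0, 1],
])

```text
t: 35.2
eef_pos: [0.6075, 0.2163, 0.066]
tool_rot: [0.001, 1.0, 0.025, -0.001]
contact_force: [-0.0, -0.3, -1.3]
gripper_width: 0.531
```

```bash
python3 - <<'E'
from s import *
go([.6113,.215,.025],np.radians(3.2))
snap("wrist","pics/w21.png")
E
```

```text
t 35.2 tcp [0.6075 0.2163 0.066 ] tool shift mm [ 3.8  1.4 41. ] rotvec deg [ 0.09  0.12 -0.35] q [-0.69  0.64  0.36  1.77 -0.3   0.79 -0.14] w 0.531 F [-0.  -0.3 -1.3]
```

View pics/w21.png

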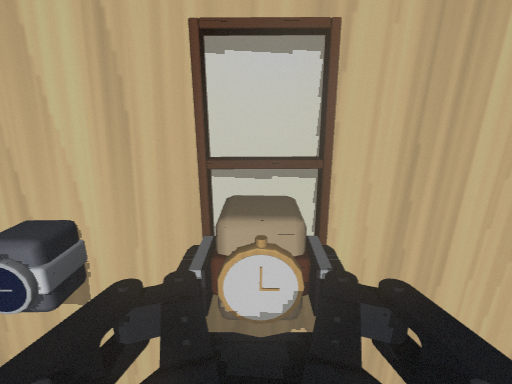

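>>> apply_moves([
  [2, 0.7, 8, 0, 0, 0, 1],
  [1.8, 0.7, 12, 0, 0, 0, 1],
  [0, 0, 10, 0, 0, 0, 1],
  [0, 0, 6, 0, 0, 0, 1],
  [0, 0, 3, 0, 0, 0, 1],
  [0, 0, 0, 0, 0, 0, 1],
  [0, 0, 0, 0, 0, 0, 1],
  [0, 0, 0, 0, 0, 0, 1],
])

```text
t: 36.25
eef_pos: [0.6124, 0.2148, 0.0253]
tool_rot: [0.0, 1.0, 0.025, -0.0]
contact_force: [0.3, 0.1, -1.6]
gripper_width: 0.526
```

```bash
python3 - <<'E'
from s import *
go([.6113,.215,.0248],np.radians(3.2))
E
```

```text
t 36.25 tcp [0.6124 0.2148 0.0253] tool shift mm [-1.1 -0.3  0.5] rotvec deg [ 0.05  0.03 -0.39] q [-0.67  0.7   0.33  1.78 -0.32  0.72 -0.12] w 0.526 F [ 0.3  0.1 -1.6]
```

>>> apply_moves([
  [0, 0, 1, 0, 0, 0, 1],
  [0, 0, 0, 0, 0, 0, 1],
  [0, 0, 0, 0, 0, 0, -0.5],
  [0, 0, 0, 0, 0, 0, -0.5],
  [0, 0, 0, 0, 0, 0, -0.5],
  [0, 0, -15, 0, 0, 0, -0.5],
  [0, 0, -35, 0, 0, 0, -0.5],
  [0, 0, -40, 0, 0, 0, -0.5],
])

```text
t: 37.25
eef_pos: [0.6112, 0.2143, 0.1163]
tool_rot: [0.001, 1.0, 0.024, -0.002]
contact_force: [0.6, 0.1, -0.9]
gripper_width: 0.752
```

```bash
python3 - <<'E'
from s import *
go([.47,.173,.16],np.radians(-4))
snap("wrist","pics/w22.png")
E
```

```text
t 37.25 tcp [0.6112 0.2143 0.1163] tool shift mm [-143.3   34.5  -43.1] rotvec deg [0.15 0.21 6.8 ] q [-0.71  0.58  0.39  1.74 -0.27  0.88 -0.16] w 0.752 F [ 0.6  0.1 -0.9]
```

View pics/w22.png

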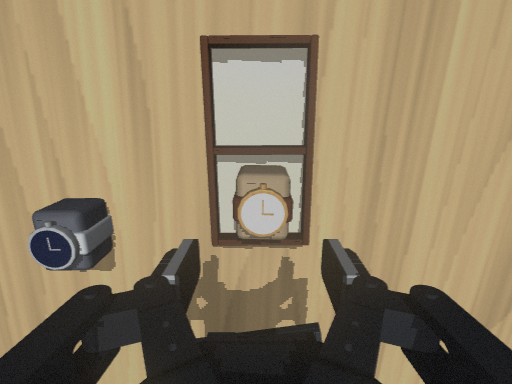

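>>> apply_moves([
  [-5, 0, -20, 0, 0, 0, -0.8],
  [-22, 5, -20, 0, 0, 0, -0.8],
  [-32, 8, -8, 0, 0, 0, -0.8],
  [-34, 9, 0, 0, 0, 0, -0.8],
  [-26, 8, 0, 0, 0, 0, -0.8],
  [-14, 3, 0, 0, 0, 0, -0.8],
  [-5, 0, 0, 0, 0, 0, -0.8],
  [0, 0, 0, 0, 0, 0, -0.8],
])

```text
t: 38.3
eef_pos: [0.4787, 0.1756, 0.1794]
tool_rot: [-0.004, 1.0, 0.024, 0.009]
contact_force: [0.8, -0.7, 0.7]
gripper_width: 0.902
```

```bash
python3 - <<'E'
from s import *
go([.447,.173,.11],np.radians(3))
snap("wrist","pics/w23.png")
im=cv2.imread("pics/w23.png"); cv2.imwrite("pics/c23.png",cv2.resize(im[130:260,180:300],None,fx=5,fy=5,interpolation=cv2.INTER_CUBIC)[:600])
E
```

```text
t 38.3 tcp [0.4787 0.1756 0.1794] tool shift mm [-33.    1.7  68.8] rotvec deg [-0.48 -1.   -0.3 ] q [-0.84  0.27  0.44  2.04 -0.15  0.85 -0.27] w 0.902 F [ 0.8 -0.7  0.7]
```

View pics/c23.png

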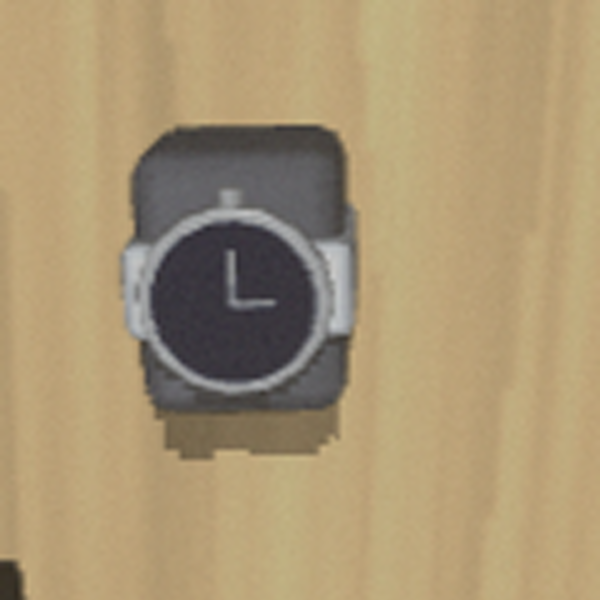

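```bash
python3 - <<'E'
from s import *
p=ray(dict(np.load("pics/w23.npz")),(227.2,189.8),.054)[0];print(p)
go([p[0],p[1],.11],np.radians(5))
E
```

```text
[0.44977389 0.17527523 0.054     ]
t 38.35 tcp [0.479  0.1756 0.1794] tool shift mm [-30.4  -0.5  68.9] rotvec deg [-0.45 -1.02 -2.31] q [-0.84  0.27  0.44  2.04 -0.15  0.85 -0.27] w 0.895 F [ 0.2  0.  -0.7]
```

>>> apply_moves([
  [-6, 0, 10, -0.4, -1, -2.3, -0.8],
  [-10, 0, 16, 0, 0, 0, -0.8],
  [-9, 0, 18, 0, 0, 0, -0.8],
  [-4, 0, 14, 0, 0, 0, -0.8],
  [0, 0, 7, 0, 0, 0, -0.8],
  [0, 0, 0, 0, 0, 0, -0.8],
  [0, 0, 0, 0, 0, 0, -0.8],
  [0, 0, 0, 0, 0, 0, -0.8],
])

```text
t: 39.35
eef_pos: [0.4566, 0.1756, 0.1133]
tool_rot: [-0.001, 0.999, 0.044, 0.003]
contact_force: [0.2, -0.0, -0.4]
gripper_width: 0.901
```

```bash
python3 - <<'E'
from s import *
go([.4498,.1753,.018],np.radians(5))
snap("wrist","pics/w24.png")
im=cv2.imread("pics/w24.png"); cv2.imwrite("pics/c24.png",cv2.resize(im[130:280,190:330],None,fx=4,fy=4,interpolation=cv2.INTER_CUBIC)[:600])
E
```

```text
t 39.35 tcp [0.4566 0.1756 0.1133] tool shift mm [-7.4 -0.2 95.3] rotvec deg [-0.05 -0.37  0.03] q [-0.82  0.35  0.39  2.12 -0.2   0.7  -0.21] w 0.901 F [ 0.2 -0.  -0.4]
```

View pics/c24.png

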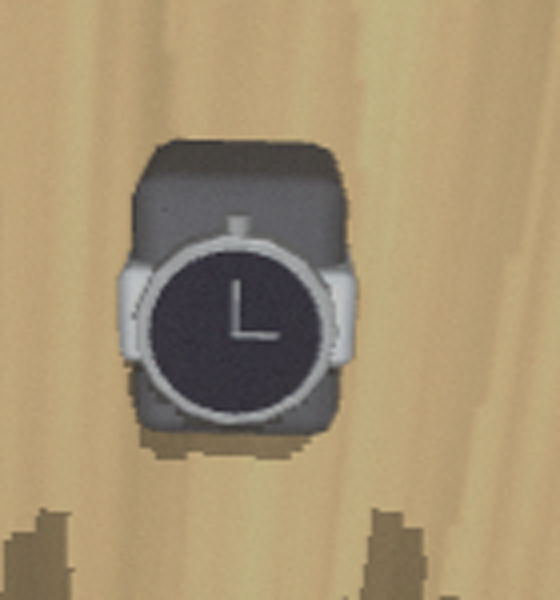

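```bash
python3 - <<'E'
from s import *
p=ray(dict(np.load("pics/w24.npz")),(249.1,212.5),.054)[0];print(p)
go([p[0],p[1],.018],np.radians(4.5))
E
```

```text
[0.44935805 0.17518727 0.054     ]
t 39.4 tcp [0.4567 0.1756 0.1133] tool shift mm [-7.9 -0.2 95.3] rotvec deg [-0.06 -0.38  0.53] q [-0.82  0.35  0.39  2.12 -0.2   0.7  -0.21] w 0.902 F [-0.  -0.8 -0.6]
```

>>> apply_moves([
  [-5, 0, 12, 0, -0.4, 0.4, -0.8],
  [-5, 0, 14, 0, 0, 0, -0.8],
  [-1, 0, 16, 0, 0, 0, -0.8],
  [0, 0, 18, 0, 0, 0, -0.8],
  [0, 0, 12, 0, 0, 0, -0.8],
  [0, 0, 6, 0, 0, 0, -0.8],
  [0, 0, 2, 0, 0, 0, -0.8],
  [0, 0, 0, 0, 0, 0, -0.8],
])

```text
t: 40.4
eef_pos: [0.4429, 0.1742, 0.0275]
tool_rot: [-0.0, 0.999, 0.04, -0.002]
contact_force: [-0.5, 0.3, 0.5]
gripper_width: 0.897
```

```bash
python3 - <<'E'
from s import *
go([.4494,.1752,.018],np.radians(4.6))
E
```

```text
t 40.4 tcp [0.4429 0.1742 0.0275] tool shift mm [ 6.6 -0.4  9.5] rotvec deg [-0.01  0.17  0.01] q [-0.76  0.49  0.31  2.19 -0.31  0.5  -0.13] w 0.897 F [-0.5  0.3  0.5]
```

>>> apply_moves([
  [3, 0, 4, 0, 0, 0, -0.8],
  [3, 0, 4, 0, 0, 0, -0.8],
  [0.5, 0, 1.5, 0, 0, 0, -0.8],
  [0, 0, 0, 0, 0, 0, -0.8],
  [0, 0, 0, 0, 0, 0, -0.8],
  [0, 0, 0, 0, 0, 0, -0.8],
  [0, 0, 0, 0, 0, 0, -0.8],
  [0, 0, 0, 0, 0, 0, -0.8],
])

```text
t: 41.4
eef_pos: [0.4507, 0.1753, 0.0185]
tool_rot: [-0.001, 0.999, 0.04, -0.0]
contact_force: [0.1, -0.1, -0.6]
gripper_width: 0.901
```

```bash
python3 - <<'E'
from s import *
go([.4494,.1752,.018],np.radians(4.6))
E
```

```text
t 41.4 tcp [0.4507 0.1753 0.0185] tool shift mm [-1.3  0.   0.5] rotvec deg [-0.08  0.04  0.02] q [-0.74  0.52  0.3   2.17 -0.32  0.49 -0.12] w 0.901 F [ 0.1 -0.1 -0.6]
```

Close, lift.

>>> apply_moves([
  [-1.2, 0, 0.3, 0, 0, 0, 1],
  [0, 0, 0, 0, 0, 0, 1],
  [0, 0, 0, 0, 0, 0, 1],
  [0, 0, 0, 0, 0, 0, 1],
  [0, 0, 0, 0, 0, 0, 1],
  [0, 0, -15, 0, 0, 0, 1],
  [0, 0, -35, 0, 0, 0, 1],
  [0, 0, -40, 0, 0, 0, 1],
], grip_force=60)

```text
t: 42.4
eef_pos: [0.4474, 0.1738, 0.1096]
tool_rot: [0.001, 0.999, 0.04, -0.003]
contact_force: [0.3, 0.7, -0.8]
gripper_width: 0.522
```

```bash
python3 - <<'E'
from s import *
a=np.radians(3.17); p=[.6092-.041*np.sin(a),.2554+.041*np.cos(a)]; print(p)
go([*p,.1],a)
E
```

```text
[np.float64(0.6069327526848554), np.float64(0.29633726407091676)]
t 42.4 tcp [0.4474 0.1738 0.1096] tool shift mm [ 168.9 -109.4    8.3] rotvec deg [0.1  0.4  1.41] q [-0.83  0.35  0.4   2.14 -0.21  0.7  -0.21] w 0.522 F [ 0.3  0.7 -0.8]
```

>>> apply_moves([
  [8, -5, -8, 0, 0, 0, 1],
  [24, -16, 0, 0, 0, 1.4, 1],
  [32, -22, 0, 0, 0, 0, 1],
  [36, -24, 0, 0, 0, 0, 1],
  [32, -20, 0, 0, 0, 0, 1],
  [18, -12, 0, 0, 0, 0, 1],
  [8, -5, 0, 0, 0, 0, 1],
  [0, 0, 0, 0, 0, 0, 1],
])

```text
t: 43.4
eef_pos: [0.6027, 0.2924, 0.1169]
tool_rot: [0.0, 1.0, 0.028, -0.004]
contact_force: [-0.7, 0.3, -0.8]
gripper_width: 0.527
```

```bash
python3 - <<'E'
from s import *
go([.607,.2963,.065],np.radians(3.17))
snap("wrist","pics/w25.png")
E
```

```text
t 43.4 tcp [0.6027 0.2924 0.1169] tool shift mm [ 4.9 -3.7 51.8] rotvec deg [-0.01  0.45  0.07] q [-0.81  0.61  0.38  1.68 -0.28  0.91 -0.26] w 0.527 F [-0.7  0.3 -0.8]
```

View pics/w25.png

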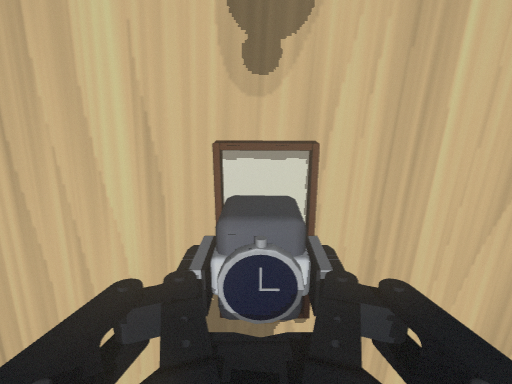

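```bash
python3 - <<'E'
from s import *
c=dict(np.load("pics/w25.npz")); w=ray(c,[(213.5,142),(319,142)],.022); print(w, w.mean(0))
E
```

```text
[[0.56186971 0.33838226 0.022     ]
 [0.64739894 0.34335692 0.022     ]] [0.60463432 0.34086959 0.022     ]
```

>>> apply_moves([
  [2.5, -2, 8, 0, 0.4, 0, 1],
  [2, -1.5, 14, 0, 0, 0, 1],
  [0, 0, 14, 0, 0, 0, 1],
  [0, 0, 10, 0, 0, 0, 1],
  [0, 0, 5, 0, 0, 0, 1],
  [0, 0, 0, 0, 0, 0, 1],
  [0, 0, 0, 0, 0, 0, 1],
  [0, 0, 0, 0, 0, 0, 1],
])

```text
t: 44.45
eef_pos: [0.6048, 0.2941, 0.0619]
tool_rot: [0.0, 1.0, 0.027, -0.001]
contact_force: [0.5, -0.5, -1.3]
gripper_width: 0.529
```

```bash
python3 - <<'E'
from s import *
go([.607,.2963,.0253],np.radians(3.17))
snap("wrist","pics/w26.png")
E
```

```text
t 44.45 tcp [0.6048 0.2941 0.0619] tool shift mm [ 2.4 -2.1 36.6] rotvec deg [ 0.05  0.17 -0.02] q [-0.79  0.68  0.36  1.7  -0.31  0.82 -0.24] w 0.529 F [ 0.5 -0.5 -1.3]
```

View pics/w26.png

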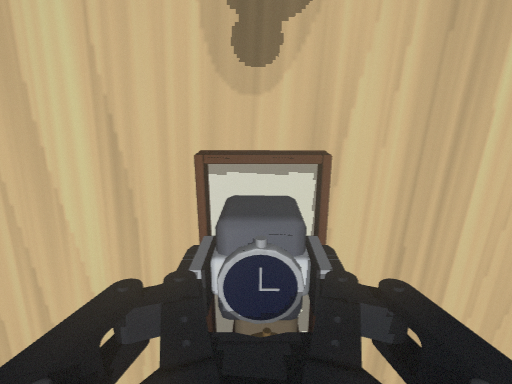

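>>> apply_moves([
  [1, -1, 8, 0, 0, 0, 1],
  [0.5, -1, 11, 0, 0, 0, 1],
  [0, 0, 9, 0, 0, 0, 1],
  [0, 0, 5, 0, 0, 0, 1],
  [0, 0, 2, 0, 0, 0, 1],
  [0, 0, 0, 0, 0, 0, 1],
  [0, 0, 0, 0, 0, 0, 1],
  [0, 0, 0, 0, 0, 0, 1],
])

```text
t: 45.5
eef_pos: [0.6065, 0.2965, 0.0248]
tool_rot: [0.0, 1.0, 0.027, -0.001]
contact_force: [-0.7, -0.4, -0.7]
gripper_width: 0.532
```

```bash
python3 - <<'E'
from s import *
go([.607,.2963,.0248],np.radians(3.17))
E
```

```text
t 45.5 tcp [0.6065 0.2965 0.0248] tool shift mm [0.5 0.2 0. ] rotvec deg [ 0.03  0.14 -0.02] q [-0.78  0.74  0.33  1.71 -0.33  0.76 -0.23] w 0.532 F [-0.7 -0.4 -0.7]
```

>>> apply_moves([
  [0, 0, 0.6, 0, 0, 0, 1],
  [0, 0, 0, 0, 0, 0, 1],
  [0, 0, 0, 0, 0, 0, -0.5],
  [0, 0, 0, 0, 0, 0, -0.5],
  [0, 0, 0, 0, 0, 0, -0.5],
  [0, 0, -15, 0, 0, 0, -0.5],
  [0, 0, -35, 0, 0, 0, -0.5],
  [0, 0, -40, 0, 0, 0, -0.5],
])

```text
t: 46.5
eef_pos: [0.6053, 0.2958, 0.1157]
tool_rot: [0.002, 1.0, 0.027, -0.003]
contact_force: [-0.2, 0.5, -0.1]
gripper_width: 0.749
```

>>> apply_moves([
  [0, 0, -35, 0, 0, 0, -0.5],
  [0, 0, -35, 0, 0, 0, -0.5],
  [-20, 0, -30, 0, 0, 0, -0.5],
  [-30, 0, 0, 0, 0, 0, -0.5],
  [-20, 0, 0, 0, 0, 0, -0.5],
  [0, 0, 0, 0, 0, 0, -0.5],
  [0, 0, 0, 0, 0, 0, -0.5],
  [0, 0, 0, 0, 0, 0, -0.5],
])

```text
t: 47.5
eef_pos: [0.5392, 0.2921, 0.2318]
tool_rot: [-0.003, 1.0, 0.026, 0.004]
contact_force: [0.4, 0.6, 0.5]
gripper_width: 0.754
```

```bash
python3 - <<'E'
from s import *
o=bot.get_obs(); print(o["t"],o["eef_pos"])
snap("wrist","pics/w27.png"); snap("top","pics/top2.png"); snap("side","pics/side2.png")
E
```

```text
47.5 [0.53924606 0.29212388 0.23183353]
```

View pics/w27.png

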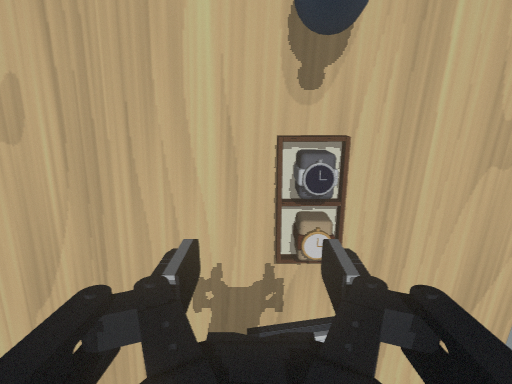

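View pics/top2.png

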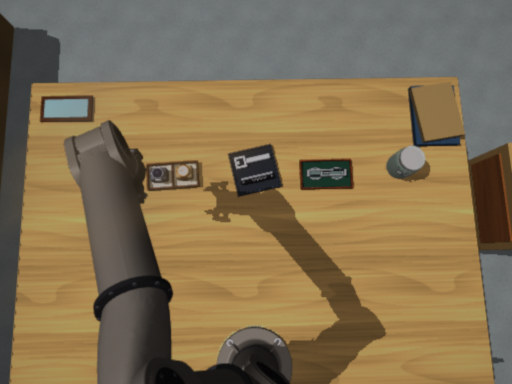

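View pics/side2.png

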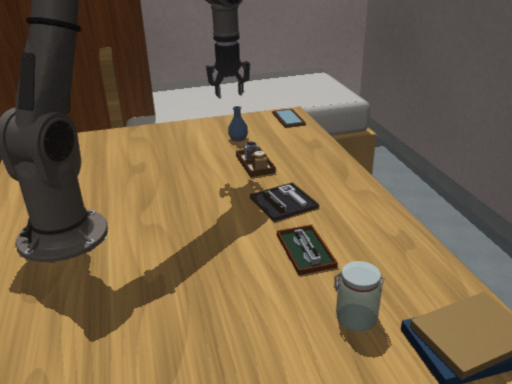

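```bash
python3 -c "
from station import bot
print(bot.hand_in(), bot.get_obs()['t'])"
```

```text
the job is handed in; nothing more can be done
the job is handed in; nothing more can be done
```

All five things are sorted and the job is handed in, at about 48 s of the 112 s allowed; the hand-in itself gives no verdict.

- **Slate tray:** the bottle opener and the corkscrew lie flat beside each other, both wholly inside the rim.
- **Leather tray:** the folded glasses lie flat on the green lining, lenses still down.
- **Watch box:** the gold watch is in the bay nearer the middle of the dresser and the steel one in the other bay, both down on the bottom with dials up.

I put the gold watch in before the steel one because it was nearer; the task set no order between them.

- **Last checks:** the last wrist, top and side pictures show everything in its place, with the gripper open and clear at 0.23 m. The side view shows the jar and the vase where they stood at the start; in the last top view the arm hid the vase. None of the force readings I took (at the end of each move) was above about 2 N.
- **Where measurements disagreed:** the wrist-camera fits differed by 1–3 % in scale, about 1–2 mm, and by up to 6 mm in the first far-off look at the corkscrew. Before each pick-up I measured again from closer. Some longer moves missed their target by 5–15 mm, and I corrected these before gripping or releasing.

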